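# Pack the brass parts, cover the keeper case and pump it down

## Robot

A 6-joint arm with a two-finger parallel gripper is mounted at the origin on the work surface. World frame = base frame: x ahead of the robot, y to its left, z up, the work surface at z = 0. Lengths are in m, angles in rad, forces in N, time in s.
With the tool pointing down it reaches from about 0.35 to 0.975 m from the base axis. Payload 4.9 kg.
Tool frame: the origin (TCP) lies at the very end of the fingers, on their centre line; the grasp point (between the pads) lies 19 mm behind it; z points along the fingers, y is the line along which they close (so a half turn about z gives the same grasp; the last joint's range is limited). The gripper opens to 85 mm and grips with 20 to 120 N. Pads are 22 mm wide; open, the fingers measure 114 mm over their backs; the gripper's body (76 mm by 85 mm) begins 54 mm behind the grasp point. The pads swing forward as they close: fully open they stand 13 mm farther back than shut.
Start: joints at [-1.306, 0.053, 1.613, -0, 1.476, -0.119], TCP at [0.234, -0.58, 0.231] pointing down, gripper open.
Joint ranges: [-3.01, 3.01], [-1.01, 2.22], [0.06, 2.58], [-1.02, 4.17], [0.09, 2.62], [-3.14, 3.14]. Speed limits (rad/s): [2.57, 2.57, 3.14, 3.14, 3.14, 3.14].

## Interface

Orientations are given as a unit quaternion [w, x, y, z].
In Python, from plant import manip gives the robot as it stands.
- The arm moves only by the tool send_rows, never from a script. Its argument "increments" is a list of rows, each an object of numbers: "claw": the closure, from -1 (fully open) to 1 (shut); "dx", "dy", "dz": the shift along the tool's x, y, z in units of 0.5 m (1.0 is 0.5 m); "yaw": the turn about the tool's z in units of 1.5 rad (1.0 is 1.5 rad). A call has 1 to 20 rows; each row is the pose to reach, as a shift and turn from the pose commanded when the call began, along the tool's axes at that moment; what a row does not reach only later rows make up. A row lasts 1/8 s, in which the tool goes at most 62.5 mm and 10.7 degrees, less where a joint would pass 70% of its speed; a pose out of reach is approached as far as the arm can. A call with a number of a shift or a turn outside -1 to 1 is refused whole. A call with a gripper value outside its range is refused whole. The fingers move at their own pace and stop on an object; the grip force is fixed at half the most. Time passes only in rows, so rows that repeat a pose let the fingers close. It gives the time, the measured TCP pose, the force, the opening and the grip force at its end, in the units of the state.
- manip.state(): the state, without advancing time (a new reading comes with each control period).
- manip.grab_frame(name): name is "scene" or "top" or "wrist"; returns the picture (400x640x3 uint8, red, green, blue); there is no depth.
- manip.camera_params(name): a dict with "camera_matrix" (3x3 intrinsics, pixels), "extrinsics" (4x4, takes a point from world to camera coordinates); the wrist camera has in their place "tool_from_camera" (4x4, takes a point from camera to tool coordinates, whose origin is the TCP and whose axes are the flange's). Camera axes: x right, y down, z forward; pixel columns grow to the right and rows downward; lengths in m; the calibration is good to about 2 mm. A picture is of the moment at which its call begins: read the wrist's pose just before it. camera_params takes no time and is no camera call.
- manip.job_done(): hands the job in; it is judged then, once.
The state is a dict: "time": time; "joint_pos": joint angles; "joint_vel": joint speeds; "joint_efforts": joint torques, N m; "tool_pos": TCP position; "tool_rot": TCP orientation; "contact_force": force on the tool from outside, world axes, zero at the start; "ft_torque": the same for the moment, N m; "gripper_width": opening from 0.0 (shut) to 1.0 (fully open); "grasp_force": force on a finger pad.
Only numpy, scipy, OpenCV 4.12 (cv2) and the standard library are available. Lean on these libraries where they do the work, as an engineer would, in place of code of your own. Each camera call takes 0.05 s, during which the arm holds its last target. There are 200 camera calls.

## Task

Take the red lacquered handle that was left lying across the open keeper case and lay it flat on the bench, then pack every brass part standing on the bench into the case, upright and flat on the compartment floor: coral-set caps in the compartment on the side where the sample cap stands beside the pump, hub rings in the one on the side of the sample hub ring. Then put the green cover over the tray so that it sits fully home on the case's base, and only after that press the black pump plunger right down to its stop and let it spring back up. Leave the two samples, the wax tin and the steel gauge where they are.

Things in the scene. Friction and masses are not known exactly. Their poses are not given: they have to be found in the camera images.
- case: fixed case; origin on the bench under the tray's middle. Grey base plate 196 mm (x) by 323 (y -128 to +195), top at z 12. On it a tray of 5 mm aluminium walls, tops at z 30, outside 163 x 222, inside 153 x 212; a divider at x 0 along y makes two compartments 74 x 212, centres x -39.5 and +39.5, floor z 12. Each takes 3 parts at y -66, 0, +66. At y +162: pump at x 0, samples at x -65 and +65
- tray (a point): centre of the tray at floor height (12 mm above the bench), on the case's axes
- pump (a joint): travel of the pump plunger, m: 0 = up, 0.025 = down on its stop; the spring pushes it back up (3 N at the top, 10 N at the stop). Needs to reach at least 0.022
- pump_head (a point): centre of the top face of the black plunger head, a disc 42 mm in diameter, 104 mm above the bench when up, 79 mm when down; it moves straight down into the dark 44 mm barrel at the case's +y end
- cover: loose green hood, an open-bottomed box 183 mm (x) by 242 (y), 66 high, walls and top 5 thick (inside 173 x 232, 61 deep), 0.45 kg, wooden grip bar on top. Goes over the tray with 5 mm to spare each side, its y along the case's y, either way round, rim resting on the base plate. Origin: centre of the rim's underside, which ends 12 mm above the case's origin
- cover_grip (a point): centre of the cover's wooden grip bar, 93 mm above the rim: bar 18 mm wide (cover x), 120 mm long (cover y), 18 mm high, 18 mm clear above the cover's top
- handle: the red lacquered prayer-wheel handle lying across the tray's walls at the start: a turned wooden rod 180 mm long (its x), 24 mm thick, brass band near one end, squared so that it does not roll, 0.09 kg; origin: middle of its underside
- handle_mid (a point): middle of the red handle, on its axis (12 mm above what it lies on)
- cap_sample: sample on the base plate beside the pump; its side of the case marks the caps' compartment: coral-set brass cap: shiny brass dome, foot 60 mm across and 10 high, narrowing to 34 mm at height 21, on it an orange-red coral barrel 24 mm in diameter, height 21 to 43 mm (grip this from above); 0.16 kg; origin: centre of its underside, z up along its axis when it stands right way up. 
- hub_sample: sample on the pump's other side; marks the hub rings' compartment: matte dull-brass hub ring: flange 60 mm across and 10 high, on it a collar 36 mm in outer diameter up to 36 mm total height (grip its outside from above) with a dark 24 mm bore in the top; 0.18 kg; origin: centre of its underside, z up along its axis when it stands right way up. 
- cap_1: part on the bench, may be absent: coral-set brass cap: shiny brass dome, foot 60 mm across and 10 high, narrowing to 34 mm at height 21, on it an orange-red coral barrel 24 mm in diameter, height 21 to 43 mm (grip this from above); 0.16 kg; origin: centre of its underside, z up along its axis when it stands right way up. 
- cap_2: another, may be absent: coral-set brass cap: shiny brass dome, foot 60 mm across and 10 high, narrowing to 34 mm at height 21, on it an orange-red coral barrel 24 mm in diameter, height 21 to 43 mm (grip this from above); 0.16 kg; origin: centre of its underside, z up along its axis when it stands right way up. 
- cap_3: another, may be absent: coral-set brass cap: shiny brass dome, foot 60 mm across and 10 high, narrowing to 34 mm at height 21, on it an orange-red coral barrel 24 mm in diameter, height 21 to 43 mm (grip this from above); 0.16 kg; origin: centre of its underside, z up along its axis when it stands right way up. 
- hub_1: part on the bench, may be absent: matte dull-brass hub ring: flange 60 mm across and 10 high, on it a collar 36 mm in outer diameter up to 36 mm total height (grip its outside from above) with a dark 24 mm bore in the top; 0.18 kg; origin: centre of its underside, z up along its axis when it stands right way up. 
- hub_2: another, may be absent: matte dull-brass hub ring: flange 60 mm across and 10 high, on it a collar 36 mm in outer diameter up to 36 mm total height (grip its outside from above) with a dark 24 mm bore in the top; 0.18 kg; origin: centre of its underside, z up along its axis when it stands right way up. 
- hub_3: another, may be absent: matte dull-brass hub ring: flange 60 mm across and 10 high, on it a collar 36 mm in outer diameter up to 36 mm total height (grip its outside from above) with a dark 24 mm bore in the top; 0.18 kg; origin: centre of its underside, z up along its axis when it stands right way up. 
- wax_tin: bystander: round tin 72 mm in diameter, 50 mm high; origin: centre of its underside
- gauge: bystander: flat steel gauge 140 x 32 x 6 mm lying on the bench; origin: centre of its underside, x along its length
There are look-alikes about, which are no part of the job. What is shaped like the hub_1 but blue or turquoise is not meant.

How it is judged:
On the way, in this order (a step that is already met when the one before it is completed fails the run):
1. red handle off the case, every part in the compartment of its kind (((x of cap_sample in the frame of case below 0 m and x of hub_sample in the frame of case above 0 m and (x of cap_1 in the frame of case between -0.0595 and -0.0195 m and y of cap_1 in the frame of case between -0.095 and 0.095 m and z of cap_1 in the frame of case between 0.008 and 0.018 m and angle between cap_1's own z axis and vertical below 0.15 rad) and (x of cap_2 in the frame of case between -0.0595 and -0.0195 m and y of cap_2 in the frame of case between -0.095 and 0.095 m and z of cap_2 in the frame of case between 0.008 and 0.018 m and angle between cap_2's own z axis and vertical below 0.15 rad) and (x of cap_3 in the frame of case between -0.0595 and -0.0195 m and y of cap_3 in the frame of case between -0.095 and 0.095 m and z of cap_3 in the frame of case between 0.008 and 0.018 m and angle between cap_3's own z axis and vertical below 0.15 rad) and (x of hub_1 in the frame of case between 0.0195 and 0.0595 m and y of hub_1 in the frame of case between -0.095 and 0.095 m and z of hub_1 in the frame of case between 0.008 and 0.018 m and angle between hub_1's own z axis and vertical below 0.15 rad) and (x of hub_2 in the frame of case between 0.0195 and 0.0595 m and y of hub_2 in the frame of case between -0.095 and 0.095 m and z of hub_2 in the frame of case between 0.008 and 0.018 m and angle between hub_2's own z axis and vertical below 0.15 rad) and (x of hub_3 in the frame of case between 0.0195 and 0.0595 m and y of hub_3 in the frame of case between -0.095 and 0.095 m and z of hub_3 in the frame of case between 0.008 and 0.018 m and angle between hub_3's own z axis and vertical below 0.15 rad)) or (x of cap_sample in the frame of case above 0 m and x of hub_sample in the frame of case below 0 m and (x of cap_1 in the frame of case between 0.0195 and 0.0595 m and y of cap_1 in the frame of case between -0.095 and 0.095 m and z of cap_1 in the frame of case between 0.008 and 0.018 m and angle between cap_1's own z axis and vertical below 0.15 rad) and (x of cap_2 in the frame of case between 0.0195 and 0.0595 m and y of cap_2 in the frame of case between -0.095 and 0.095 m and z of cap_2 in the frame of case between 0.008 and 0.018 m and angle between cap_2's own z axis and vertical below 0.15 rad) and (x of cap_3 in the frame of case between 0.0195 and 0.0595 m and y of cap_3 in the frame of case between -0.095 and 0.095 m and z of cap_3 in the frame of case between 0.008 and 0.018 m and angle between cap_3's own z axis and vertical below 0.15 rad) and (x of hub_1 in the frame of case between -0.0595 and -0.0195 m and y of hub_1 in the frame of case between -0.095 and 0.095 m and z of hub_1 in the frame of case between 0.008 and 0.018 m and angle between hub_1's own z axis and vertical below 0.15 rad) and (x of hub_2 in the frame of case between -0.0595 and -0.0195 m and y of hub_2 in the frame of case between -0.095 and 0.095 m and z of hub_2 in the frame of case between 0.008 and 0.018 m and angle between hub_2's own z axis and vertical below 0.15 rad) and (x of hub_3 in the frame of case between -0.0595 and -0.0195 m and y of hub_3 in the frame of case between -0.095 and 0.095 m and z of hub_3 in the frame of case between 0.008 and 0.018 m and angle between hub_3's own z axis and vertical below 0.15 rad))) and height (world z) of handle_mid between 0 and 0.03 m), for 0.2 s.
2. cover fully home over the tray (z of cover in the frame of case below 0.016 m and horizontal distance between cover and tray below 0.015 m and angle between cover's own z axis and vertical below 0.04 rad and angle between the x axis of cover and the x axis of case, either way round below 0.12 rad), for 0.2 s.
3. with the cover home, pump plunger down to its stop (all of step 2 and value of joint pump above 0.022 m), for 0.1 s.
At the end, for the whole second after the job is handed in: Each part stands upright on the floor of the compartment on its sample's side; the red handle lies flat on the bench; the cover is level, rim within 4 mm of the base plate, centred within 15 mm; the plunger went within 3 mm of its stop with the cover home and is up again (all of step 1 and all of step 2 and angle between handle's own x axis and vertical above 1.4 rad and linear speed of handle below 0.03 m/s and linear speed of cover below 0.02 m/s and value of joint pump below 0.003 m); the robot touches nothing.
It fails at once if the plunger is pressed down while the cover is not on (value of joint pump above 0.018 m and not (z of cover in the frame of case below 0.016 m and horizontal distance between cover and tray below 0.015 m)).
It fails at once if the cap sample is pushed about (distance of cap_sample from where it was at the start of the episode above 0.03 m).
It fails at once if the hub sample is pushed about (distance of hub_sample from where it was at the start of the episode above 0.03 m).
It fails at once if the wax tin is pushed about (distance of wax_tin from where it was at the start of the episode above 0.03 m).
It fails at once if the gauge is pushed about (distance of gauge from where it was at the start of the episode above 0.03 m).
Of cap_1, cap_2, cap_3, hub_1, hub_2, hub_3 only 4 to 6 are there at a start; the rules pass over those that are not, and their reading is None.
At some moment in a run one of cover, cap_1, cap_2, cap_3, hub_1, hub_2, hub_3 may be knocked a few centimetres aside while the robot is not near it.
It also fails if it takes over 210 s, if anything falls off the work surface, if the arm or the gripper's body presses on something with over 40 N, if the wrist force passes 120 N, or if a joint passes its speed limit or range.

## Working session

There is one attempt and no reset: what is moved stays moved. The work goes in short steps, Python scripts to look and compute and a tool call to move; the robot and the scene stay as the last step left them, time stands still between calls to the robot, and variables do not carry over. Pictures are saved under pics/ and viewed, at most 14 in all, crops included, and the job is handed in when it is done.

Besides the shell and the picture viewer there is one more tool, called after "Request:" as a command line: name --argument value ..., lists and objects as JSON in quotes. send_rows: Moves the arm, as the interface text tells. Shifts and turns lie within -1 to 1; 1 stands for 0.5 m of shift or 1.5 rad of turn. Its arguments: {"type":"object","properties":{"increments":{"type":"array","items":{"type":"object","properties":{"claw":{"type":"number"},"dx":{"type":"number"},"dy":{"type":"number"},"dz":{"type":"number"},"yaw":{"type":"number"}}}}},"required":["increments"]}

```bash
mkdir -p pics; ls; python3 - <<'E'
from plant import manip
import cv2,numpy as np
for n in ("top","scene"):
    im=manip.grab_frame(n); cv2.imwrite(f"pics/{n}0.png",im[...,::-1])
    p=manip.camera_params(n); print(n,np.round(p["camera_matrix"],1).tolist(),np.round(p["extrinsics"],3).tolist())
print(manip.camera_params("wrist"))
print(manip.state())
E
```

```text
pics
top [[518.1, 0.0, 332.1], [0.0, 518.1, 207.8], [0.0, 0.0, 1.0]] [[-0.02, -1.0, -0.0, -0.046], [-0.984, 0.02, -0.177, 0.644], [0.177, -0.003, -0.984, 1.453], [0.0, 0.0, 0.0, 1.0]]
scene [[407.1, 0.0, 317.5], [0.0, 407.1, 195.5], [0.0, 0.0, 1.0]] [[0.752, 0.659, 0.018, -0.439], [0.478, -0.527, -0.702, -0.26], [-0.453, 0.537, -0.712, 1.461], [0.0, 0.0, 0.0, 1.0]]
{'camera_matrix': array([[300.02190299,   0.        , 318.06925633],
       [  0.        , 300.02190299, 198.03302074],
       [  0.        ,   0.        ,   1.        ]]), 'tool_from_camera': array([[ 8.41075381e-04, -9.53228646e-01, -3.02248970e-01,
         7.67734562e-02],
       [ 9.99999462e-01,  9.85271597e-04, -3.24613787e-04,
         1.34523926e-03],
       [ 6.07228487e-04, -3.02248535e-01,  9.53228962e-01,
        -1.41710614e-01],
       [ 0.00000000e+00,  0.00000000e+00,  0.00000000e+00,
         1.00000000e+00]])}
{'time': 0.1, 'joint_pos': array([-1.30601475e+00,  5.33207545e-02,  1.61414871e+00, -3.08576931e-06,
        1.47599625e+00, -1.18995474e-01]), 'joint_vel': array([-0.0004804 , -0.00116255, -0.00300876, -0.00057365, -0.00221756,
       -0.00113977]), 'joint_efforts': array([ 6.91027726e-04, -3.94912326e+01, -3.71360350e+01, -6.03174726e-05,
        3.99213939e-03, -2.48468126e-06]), 'tool_pos': array([ 0.2338707 , -0.57899113,  0.23017218]), 'tool_rot': array([-9.33928976e-04,  9.81645360e-01,  1.90713160e-01, -6.97376725e-05]), 'contact_force': array([-0.24806881,  0.49156371,  0.31753689]), 'ft_torque': array([ 0.02275877, -0.06185299,  0.00554929]), 'grasp_force': 0.0, 'gripper_width': 1.0042572970261603}
```

View pics/top0.png

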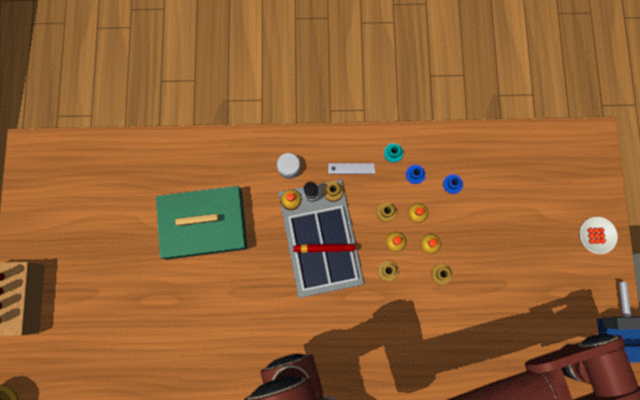

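View pics/scene0.png

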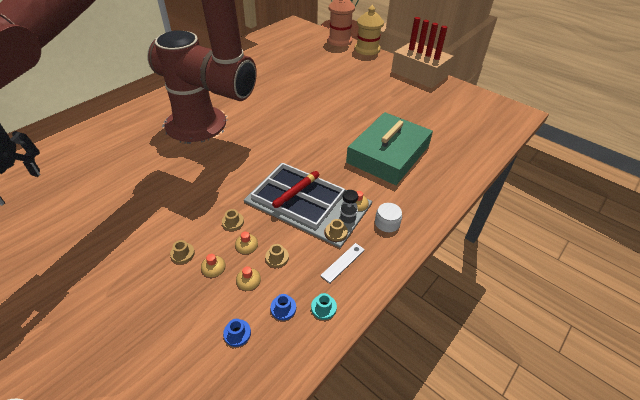

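Top view: handle at (325,248), with its brass band at the left end. Case around (322,240), pump (312,190), cap sample (291,199, left), hub sample (334,190, right). Caps at (418,212), (396,241), (431,243); hubs at (387,212), (389,270), (442,274). Cover (201,222), tin (288,165), gauge (352,169).

Possible confusions:
- **Handle:** coral bits, red beads in the bowl (598,236) and red tool handles in the block (10,290).
- **Hubs:** blue or turquoise rings at (394,153), (416,174), (453,184), and the sample (334,190).
- **Caps:** the sample (291,199).

I'll measure by colour next.

```bash
cat > h.py <<'E'
from plant import manip
import cv2,numpy as np
from scipy.spatial.transform import Rotation as Ro
def Rq(q): return Ro.from_quat([q[1],q[2],q[3],q[0]]).as_matrix()
def grab(n):
    "image, K, camera rotation world<-cam, camera centre"
    s=manip.state(); p=manip.camera_params(n); im=manip.grab_frame(n)
    if n=="wrist":
        T=p["tool_from_camera"]; R=Rq(s["tool_rot"]); return im,p["camera_matrix"],R@T[:3,:3],R@T[:3,3]+s["tool_pos"]
    E=p["extrinsics"]; return im,p["camera_matrix"],E[:3,:3].T,-E[:3,:3].T@E[:3,3]
def cast(v,uv,z):
    _,K,R,c=v; d=R@np.linalg.solve(K,[uv[0],uv[1],1.]); return c+d*(z-c[2])/d[2]
def proj(v,X):
    _,K,R,c=v; p=K@(R.T@(np.array(X)-c)); return p[:2]/p[2]
def mask(im,lo,hi):
    h=cv2.cvtColor(im,cv2.COLOR_RGB2HSV); lo,hi=np.array(lo),np.array(hi)
    if lo[0]<=hi[0]: return cv2.inRange(h,lo,hi)
    return cv2.inRange(h,lo,np.array([179,*hi[1:]]))|cv2.inRange(h,np.array([0,*lo[1:]]),hi)
def blobs(m,amin,amax=1e9):
    n,l,s,c=cv2.connectedComponentsWithStats(m)
    return [(c[i],s[i],l==i) for i in range(1,n) if amin<=s[i,4]<=amax]
def go(x,y,z,head=None,base=None):
    "shift/turn in move units from the present (or a given) pose; head = world heading of tool x"
    s=manip.state(); R=Rq(s["tool_rot"]); p=s["tool_pos"]
    d=R.T@(np.array([x,y,z])-p)/.5; h0=np.arctan2(R[1,0],R[0,0])
    a=0 if head is None else -((head-h0+np.pi/2)%np.pi-np.pi/2)
    return np.round(d,3).tolist(),round(a/1.5,3)
def where():
    s=manip.state(); R=Rq(s["tool_rot"])
    print("t",round(s["time"],2),"tcp",np.round(s["tool_pos"],4),"head",round(np.arctan2(R[1,0],R[0,0]),3),"q",np.round(s["joint_pos"],2),"w",round(s["gripper_width"],3),"gf",round(s["grasp_force"],1),"F",np.round(s["contact_force"],1))
E
python3 - <<'E'
from h import *
v=grab("top"); im=v[0]
for n,m,z in (("red",mask(im,(172,150,100),(10,255,255)),.043),("orange",mask(im,(2,150,200),(12,255,255)),.043),("yellow",mask(im,(13,100,90),(30,255,255)),.01),("green",mask(im,(65,60,40),(88,255,255)),.066)):
    print(n)
    for c,s,_ in blobs(m,12):
        if 150<c[0]<520 and 130<c[1]<320: print(np.round(c,1),s[:].tolist(),np.round(cast(v,c,z)[:2],3))
for u,z in(((312,190),.104),((300,296),.012),((362,285),.012),((291,199),.03),((334,190),.03),((387,212),.03),((389,270),.03),((442,274),.03)): print(u,np.round(cast(v,u,z),3))
E
```

```text
red
[290.1 196.7] [287, 193, 7, 8, 45] [0.681 0.064]
[419.2 211. ] [416, 208, 8, 7, 48] [ 0.631 -0.315]
[396.8 240. ] [393, 237, 8, 7, 46] [ 0.546 -0.245]
[432.5 242.1] [429, 239, 8, 7, 48] [ 0.538 -0.349]
[297.2 247.9] [294, 245, 7, 7, 44] [0.529 0.044]
[330.  247.8] [307, 244, 48, 8, 317] [ 0.528 -0.051]
orange
[289.6 196.2] [287, 193, 7, 7, 40] [0.683 0.066]
[419.2 210.4] [416, 207, 8, 8, 41] [ 0.632 -0.315]
[396.8 239.9] [394, 237, 7, 7, 40] [ 0.547 -0.245]
[432.7 242.2] [430, 239, 7, 8, 42] [ 0.538 -0.35 ]
yellow
[313.3 182.5] [0, 0, 640, 400, 209871] [ 0.73  -0.004]
[196.3 219.3] [175, 214, 43, 11, 283] [0.624 0.348]
[303.5 248.1] [301, 244, 6, 9, 53] [0.532 0.028]
green
[385.7 149.1] [384, 144, 7, 12, 13] [ 0.814 -0.221]
[401.4 153.9] [399, 148, 5, 13, 14] [ 0.799 -0.267]
[200.4 222.6] [156, 187, 90, 72, 4938] [0.605 0.322]
(312, 190) [ 0.687 -0.003  0.104]
(300, 296) [0.392 0.04  0.012]
(362, 285) [ 0.42  -0.142  0.012]
(291, 199) [0.677 0.063 0.03 ]
(334, 190) [ 0.702 -0.066  0.03 ]
(387, 212) [ 0.632 -0.222  0.03 ]
(389, 270) [ 0.461 -0.221  0.03 ]
(442, 274) [ 0.446 -0.374  0.03 ]
```

```bash
python3 - <<'E'
from h import *
print(go(.57,-.12,.25,.153)); where()
E
```

```text
([0.967, -0.6, -0.038], np.float64(0.154))
t 0.15 tcp [ 0.2339 -0.5791  0.2304] head 0.384 q [-1.31  0.05  1.61 -0.    1.48 -0.12] w 1.001 gf 0.0 F [-0.  -0.1 -0.2]
```

Request:
send_rows --increments '[{"dx": 0.967, "dy": -0.6, "dz": -0.04, "yaw": 0.154, "claw": -1}, {"dx": 0.967, "dy": -0.6, "dz": -0.04, "yaw": 0.154, "claw": -1}, {"dx": 0.967, "dy": -0.6, "dz": -0.04, "yaw": 0.154, "claw": -1}, {"dx": 0.967, "dy": -0.6, "dz": -0.04, "yaw": 0.154, "claw": -1}, {"dx": 0.967, "dy": -0.6, "dz": -0.04, "yaw": 0.154, "claw": -1}, {"dx": 0.967, "dy": -0.6, "dz": -0.04, "yaw": 0.154, "claw": -1}, {"dx": 0.967, "dy": -0.6, "dz": -0.04, "yaw": 0.154, "claw": -1}, {"dx": 0.967, "dy": -0.6, "dz": -0.04, "yaw": 0.154, "claw": -1}, {"dx": 0.967, "dy": -0.6, "dz": -0.04, "yaw": 0.154, "claw": -1}, {"dx": 0.967, "dy": -0.6, "dz": -0.04, "yaw": 0.154, "claw": -1}, {"dx": 0.967, "dy": -0.6, "dz": -0.04, "yaw": 0.154, "claw": -1}, {"dx": 0.967, "dy": -0.6, "dz": -0.04, "yaw": 0.154, "claw": -1}, {"dx": 0.967, "dy": -0.6, "dz": -0.04, "yaw": 0.154, "claw": -1}]'

```text
time: 1.78
tool_pos: [0.5694, -0.1215, 0.2512]
tool_rot: [0.0, 0.997, 0.075, -0.0]
contact_force: [-0.5, 0.3, 0.1]
gripper_width: 1.002
grasp_force: 0.0
```

```bash
python3 - <<'E'
from h import *
where()
v=grab("wrist"); im=v[0]; cv2.imwrite("pics/w1.png",im[...,::-1]); where()
hs=mask(im,(172,150,80),(10,255,255))
for c,s,_ in blobs(hs,30): print(np.round(c,1),s.tolist(),np.round(cast(v,c,.043)[:2],4))
E
```

```text
t 1.77 tcp [ 0.5694 -0.1215  0.2512] head 0.151 q [-0.34 -0.06  1.69 -0.    1.51  1.08] w 1.002 gf 0.0 F [-0.5  0.3  0.1]
t 1.82 tcp [ 0.5695 -0.1214  0.2513] head 0.151 q [-0.34 -0.06  1.69 -0.    1.51  1.08] w 1.0 gf 0.0 F [-0.3 -0.7 -0.2]
[159.9  41.9] [152, 31, 14, 25, 60] [0.681  0.0623]
[485.8 142.9] [473, 133, 27, 21, 430] [ 0.6314 -0.3095]
[172.4 184.5] [162, 176, 21, 19, 297] [0.5264 0.0484]
[253.5 196.7] [196, 181, 117, 32, 1808] [ 0.5259 -0.0497]
[411.1 201.8] [401, 192, 21, 21, 336] [ 0.5485 -0.2415]
[486.5 218.5] [476, 210, 23, 20, 305] [ 0.5413 -0.3401]
```

View pics/w1.png

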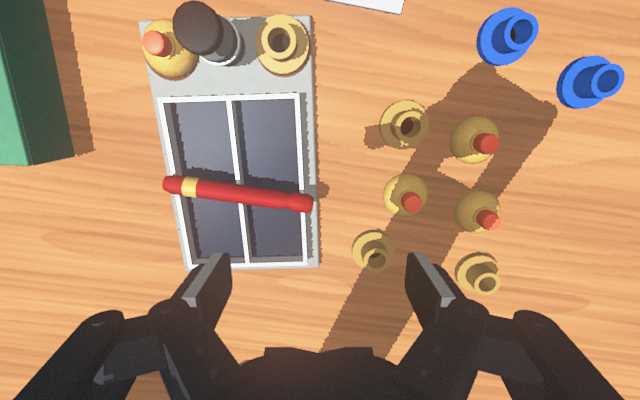

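The wrist view shows the handle from (163,184) to (313,203), across the tray rim whose corners are near (158,98), (299,94), (306,263), (188,265). The cap sample is on the left and the hub sample on the right. Three hub rings are at (404,125), (373,251), (479,273); three caps have coral at (486,143), (411,202), (487,218); the blue decoys are at upper right.

```bash
python3 - <<'E'
from h import *
im=cv2.imread("pics/w1.png")[...,::-1].copy()
p=manip.camera_params("wrist"); T=p["tool_from_camera"]; s=manip.state(); R=Rq(s["tool_rot"])
v=(im,p["camera_matrix"],R@T[:3,:3],R@T[:3,3]+s["tool_pos"])
# tray rim: light pixels
m=mask(im,(0,0,222),(179,25,255)); m[:85]=0; m[:,330:]=0; m[285:]=0
ys,xs=np.nonzero(m); print(len(xs))
P=np.array([cast(v,(x,y),.03)[:2] for x,y in zip(xs,ys)],np.float32)
r=cv2.minAreaRect(P); print("tray rect",r, cv2.boxPoints(r).round(4).tolist())
# handle
hm=mask(im,(172,150,60),(12,255,255))|mask(im,(18,90,120),(32,255,255)); hm[:170]=0;hm[215:]=0;hm[:,320:]=0
ys,xs=np.nonzero(hm); P=np.array([cast(v,(x,y),.045)[:2] for x,y in zip(xs,ys)],np.float32)
print("handle",cv2.minAreaRect(P), cv2.fitLine(P,cv2.DIST_HUBER,0,.01,.01).ravel())
cv2.imwrite("pics/m1.png",np.hstack([m,hm])[:300])
E
```

```text
3137
tray rect ((0.5351166129112244, -0.031182602047920227), (0.2337137758731842, 0.17926354706287384), 10.69283390045166) [[0.40369999408721924, 0.03519999980926514], [0.43689998984336853, -0.14090000092983246], [0.6665999889373779, -0.09759999811649323], [0.6333000063896179, 0.07859999686479568]]
handle ((0.5279244780540466, -0.030754856765270233), (0.024570535868406296, 0.18156544864177704), 0.5445274114608765) [ 9.7854517e-04  9.9999952e-01  5.2677435e-01 -3.0196790e-02]
```

```bash
cat >> h.py <<'E'
def fit(L,Wd):
    "rigid fit 2D: case points L to world Wd -> centre, heading of case y, residuals"
    L=np.array(L,float);W=np.array(Wd,float);a=L-L.mean(0);b=W-W.mean(0)
    th=np.arctan2((a[:,0]*b[:,1]-a[:,1]*b[:,0]).sum(),(a*b).sum()); c,s=np.cos(th),np.sin(th);Q=np.array([[c,-s],[s,c]])
    t=W.mean(0)-Q@L.mean(0); return t,th+np.pi/2,np.round(W-(L@Q.T+t),4).tolist()
E
python3 - <<'E'
from h import *
im=cv2.imread("pics/w1.png")[...,::-1].copy()
p=manip.camera_params("wrist"); T=p["tool_from_camera"]; s=manip.state(); R=Rq(s["tool_rot"])
v=(im,p["camera_matrix"],R@T[:3,:3],R@T[:3,3]+s["tool_pos"])
px=[(158,98),(299,94),(306,263),(188,265),(140,21),(311,14),(319,266)]
z=[.03]*4+[.012]*3
L=[(-.0815,.111),(.0815,.111),(.0815,-.111),(-.0815,-.111),(-.098,.195),(.098,.195),(.098,-.128)]
W=[cast(v,u,k)[:2] for u,k in zip(px,z)]; print(np.round(W,4).tolist())
print(fit(L,W)); print(fit(L[:4],W[:4]))
# parts: yellow foot circles
y=mask(im,(18,70,70),(32,255,255)); y=cv2.morphologyEx(y,cv2.MORPH_OPEN,np.ones((3,3)))
for c,s,_ in blobs(y,200): 
    if s[2]<80: print(np.round(c,1),s.tolist())
print("hub tops",[np.round(cast(v,u,.036)[:2],4).tolist() for u in ((407,125),(376,259),(487,282))])
print(go(.528,-.0305,.15,np.pi),go(.528,-.0305,.034,np.pi))
crop=im[0:300,120:540]; cv2.imwrite("pics/c1.png",cv2.resize(crop,None,fx=1.9,fy=1.9,interpolation=2)[...,::-1])
E
```

```text
[[0.6234, 0.0715], [0.6521, -0.088], [0.4377, -0.1262], [0.4103, 0.0327], [0.7023, 0.0998], [0.7381, -0.0889], [0.4254, -0.1461]]
(array([ 0.53057619, -0.02790507]), np.float64(0.17859924679016181), [[-0.002, -0.0006], [-0.0021, 0.0004], [0.0019, 0.0016], [0.0034, 0.0002], [-0.0028, -0.0034], [-0.0018, 0.0008], [0.0034, 0.001]])
(array([ 0.53087552, -0.0275049 ]), np.float64(0.1769090170262715), [[-0.0024, -0.0008], [-0.0023, 0.0002], [0.0018, 0.001], [0.003, -0.0004]])
[280.4  45.5] [259, 14, 48, 60, 1396]
[160.8  25.6] [146, 19, 27, 14, 282]
[170.4  61.2] [142, 36, 51, 40, 873]
[398.7 109.7] [381, 101, 42, 23, 407]
[470.1 138.3] [450, 117, 49, 46, 1317]
[402.2 192. ] [383, 174, 44, 42, 1057]
[188.9 186.8] [181, 177, 16, 20, 255]
[474.  209.2] [455, 191, 45, 42, 1106]
[364.1 247.9] [353, 232, 29, 36, 480]
[475.5 275.1] [455, 255, 46, 40, 799]
hub tops [[0.6373, -0.2166], [0.4613, -0.2175], [0.4497, -0.3751]]
([-0.055, -0.192, 0.203], np.float64(0.101)) ([-0.055, -0.192, 0.435], np.float64(0.101))
```

View pics/c1.png

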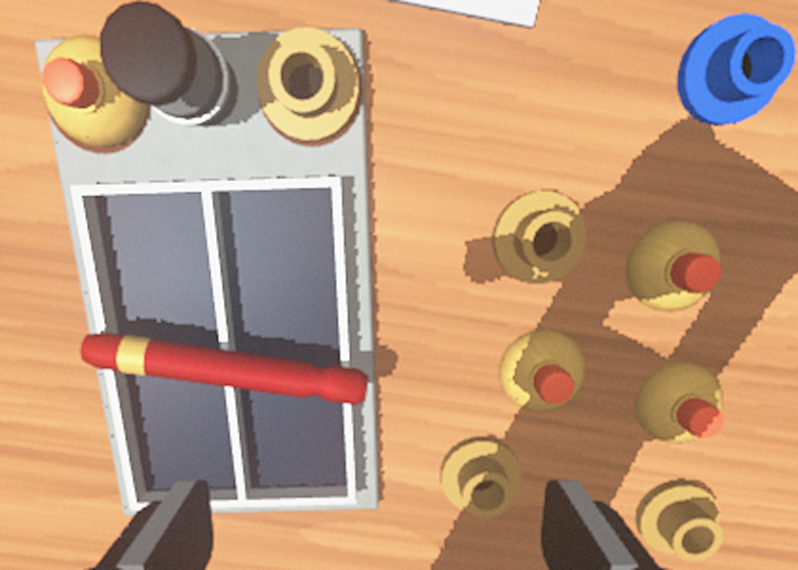

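Handle choice confirmed: it is the banded red rod across the tray. Case centre is (0.531,-0.028), with y heading 0.177. Grasping the handle.

Request:
send_rows --increments '[{"dx": -0.055, "dy": -0.192, "dz": 0.2, "yaw": -0.947, "claw": -1}, {"dx": -0.055, "dy": -0.192, "dz": 0.2, "yaw": -0.947, "claw": -1}, {"dx": -0.055, "dy": -0.192, "dz": 0.2, "yaw": -0.947, "claw": -1}, {"dx": -0.055, "dy": -0.192, "dz": 0.2, "yaw": -0.947, "claw": -1}, {"dx": -0.055, "dy": -0.192, "dz": 0.2, "yaw": -0.947, "claw": -1}, {"dx": -0.055, "dy": -0.192, "dz": 0.2, "yaw": -0.947, "claw": -1}, {"dx": -0.055, "dy": -0.192, "dz": 0.2, "yaw": -0.947, "claw": -1}, {"dx": -0.055, "dy": -0.192, "dz": 0.2, "yaw": -0.947, "claw": -1}, {"dx": -0.055, "dy": -0.192, "dz": 0.2, "yaw": -0.947, "claw": -1}, {"dx": -0.055, "dy": -0.192, "dz": 0.3, "yaw": -0.947, "claw": -0.5}, {"dx": -0.055, "dy": -0.192, "dz": 0.43, "yaw": -0.947, "claw": -0.3}, {"dx": -0.055, "dy": -0.192, "dz": 0.43, "yaw": -0.947, "claw": -0.3}, {"dx": -0.055, "dy": -0.192, "dz": 0.43, "yaw": -0.947, "claw": 1}, {"dx": -0.055, "dy": -0.192, "dz": 0.43, "yaw": -0.947, "claw": 1}, {"dx": -0.055, "dy": -0.192, "dz": 0.43, "yaw": -0.947, "claw": 1}, {"dx": -0.055, "dy": -0.192, "dz": 0.43, "yaw": -0.947, "claw": 1}, {"dx": -0.055, "dy": -0.192, "dz": 0.43, "yaw": -0.947, "claw": 1}, {"dx": -0.055, "dy": -0.192, "dz": 0.33, "yaw": -0.947, "claw": 1}, {"dx": -0.055, "dy": -0.192, "dz": 0.23, "yaw": -0.947, "claw": 1}, {"dx": -0.055, "dy": -0.192, "dz": 0.23, "yaw": -0.947, "claw": 1}]'

```text
time: 4.32
tool_pos: [0.5323, -0.0303, 0.1433]
tool_rot: [0.005, 0.706, 0.708, 0.004]
contact_force: [0.9, 0.6, -0.8]
gripper_width: 0.261
grasp_force: 61.0
```

```bash
python3 - <<'E'
from h import *
where(); print(go(.55,-.52,.12,np.pi/2),go(.55,-.52,.007,np.pi/2))
v=grab("scene"); cv2.imwrite("pics/s2.png",v[0][120:320,120:440,::-1])
E
```

```text
t 4.33 tcp [ 0.5323 -0.0303  0.1433] head 1.573 q [-0.2  -0.11  1.92  0.    1.32 -0.2 ] w 0.261 gf 61.0 F [ 0.9  0.6 -0.8]
([-0.979, 0.032, 0.049], np.float64(0.002)) ([-0.979, 0.03, 0.275], np.float64(0.002))
```

Request:
send_rows --increments '[{"dx": -0.979, "dy": 0.032, "dz": 0.0, "claw": 1}, {"dx": -0.979, "dy": 0.032, "dz": 0.0, "claw": 1}, {"dx": -0.979, "dy": 0.032, "dz": 0.0, "claw": 1}, {"dx": -0.979, "dy": 0.032, "dz": 0.0, "claw": 1}, {"dx": -0.979, "dy": 0.032, "dz": 0.0, "claw": 1}, {"dx": -0.979, "dy": 0.032, "dz": 0.0, "claw": 1}, {"dx": -0.979, "dy": 0.032, "dz": 0.0, "claw": 1}, {"dx": -0.979, "dy": 0.032, "dz": 0.05, "claw": 1}, {"dx": -0.979, "dy": 0.032, "dz": 0.15, "claw": 1}, {"dx": -0.979, "dy": 0.032, "dz": 0.22, "claw": 1}, {"dx": -0.979, "dy": 0.032, "dz": 0.265, "claw": 1}, {"dx": -0.979, "dy": 0.032, "dz": 0.275, "claw": 1}, {"dx": -0.979, "dy": 0.032, "dz": 0.275, "claw": 1}, {"dx": -0.979, "dy": 0.032, "dz": 0.275, "claw": 0}, {"dx": -0.979, "dy": 0.032, "dz": 0.275, "claw": -0.3}, {"dx": -0.979, "dy": 0.032, "dz": 0.275, "claw": -0.3}, {"dx": -0.979, "dy": 0.032, "dz": 0.17, "claw": -0.3}, {"dx": -0.979, "dy": 0.032, "dz": 0.06, "claw": -0.3}, {"dx": -0.979, "dy": 0.032, "dz": 0.0, "claw": -0.3}]'

```text
invalid input
```

```bash
cat >> h.py <<'E'
from math import cos,sin
C=np.array([.531,-.029]); H=.177
def slot(x,y): return C+x*np.array([sin(H),-cos(H)])+y*np.array([cos(H),sin(H)])
def parts():
    "coral and hub positions from the top camera"
    v=grab("top"); im=v[0]
    print("coral",[np.round(cast(v,c,.043)[:2],3).tolist() for c,s,_ in blobs(mask(im,(172,150,100),(12,255,255)),25,70) if 280<c[0]<520 and 130<c[1]<320])
    g=blobs(mask(im,(65,60,40),(88,255,255)),2000); print("cover",[np.round(cast(v,c,.066)[:2],3).tolist() for c,s,_ in g]); return v
E
python3 - <<'E'
from h import *
where(); v=parts(); cv2.imwrite("pics/t3.png",cv2.resize(v[0][130:320,260:560],None,fx=2.6,fy=2.6,interpolation=2)[...,::-1])
print(go(.4497,-.3751,.1,.177),go(.4497,-.3751,.018,.177))
E
```

```text
t 4.38 tcp [ 0.5303 -0.0299  0.14  ] head 1.573 q [-0.2  -0.1   1.92  0.    1.32 -0.2 ] w 0.263 gf 61.0 F [ 0.2 -0.2 -1. ]
coral [[0.681, 0.064], [0.632, -0.315], [0.546, -0.245], [0.538, -0.349]]
cover [[0.605, 0.322]]
([-0.69, -0.16, 0.075], np.float64(0.931)) ([-0.69, -0.16, 0.239], np.float64(0.931))
```

View pics/t3.png

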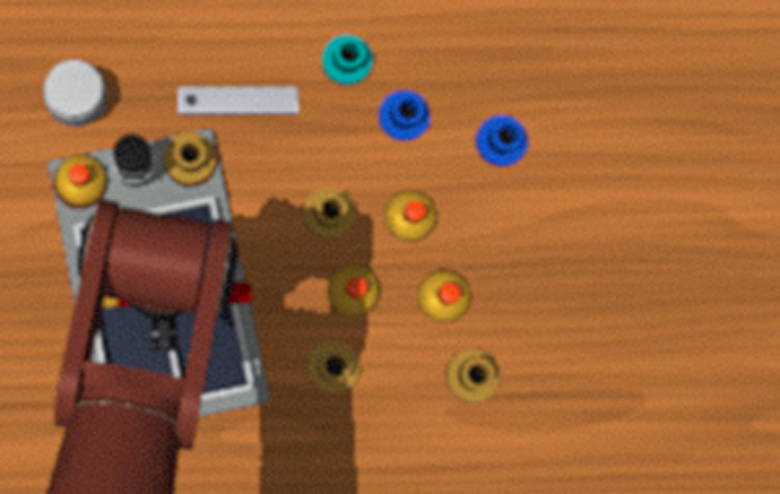

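The move was refused; the handle is still held over the tray. The only difference from the accepted calls is the missing yaw, so I'll resend with it.

Request:
send_rows --increments '[{"dx": -0.979, "dy": 0.035, "dz": 0.0, "yaw": 0.0, "claw": 1}, {"dx": -0.979, "dy": 0.035, "dz": 0.0, "yaw": 0.0, "claw": 1}, {"dx": -0.979, "dy": 0.035, "dz": 0.0, "yaw": 0.0, "claw": 1}, {"dx": -0.979, "dy": 0.035, "dz": 0.0, "yaw": 0.0, "claw": 1}, {"dx": -0.979, "dy": 0.035, "dz": 0.0, "yaw": 0.0, "claw": 1}, {"dx": -0.979, "dy": 0.035, "dz": 0.0, "yaw": 0.0, "claw": 1}, {"dx": -0.979, "dy": 0.035, "dz": 0.0, "yaw": 0.0, "claw": 1}, {"dx": -0.979, "dy": 0.035, "dz": 0.05, "yaw": 0.0, "claw": 1}, {"dx": -0.979, "dy": 0.035, "dz": 0.15, "yaw": 0.0, "claw": 1}, {"dx": -0.979, "dy": 0.035, "dz": 0.22, "yaw": 0.0, "claw": 1}, {"dx": -0.979, "dy": 0.035, "dz": 0.26, "yaw": 0.0, "claw": 1}, {"dx": -0.979, "dy": 0.035, "dz": 0.268, "yaw": 0.0, "claw": 1}, {"dx": -0.979, "dy": 0.035, "dz": 0.268, "yaw": 0.0, "claw": 1}, {"dx": -0.979, "dy": 0.035, "dz": 0.268, "yaw": 0.0, "claw": 0}, {"dx": -0.979, "dy": 0.035, "dz": 0.268, "yaw": 0.0, "claw": -0.3}, {"dx": -0.979, "dy": 0.035, "dz": 0.268, "yaw": 0.0, "claw": -0.3}, {"dx": -0.979, "dy": 0.035, "dz": 0.17, "yaw": 0.0, "claw": -0.3}, {"dx": -0.979, "dy": 0.035, "dz": 0.06, "yaw": 0.0, "claw": -0.3}, {"dx": -0.979, "dy": 0.035, "dz": 0.0, "yaw": 0.0, "claw": -0.3}]'

```text
time: 6.8
tool_pos: [0.5479, -0.5201, 0.1397]
tool_rot: [0.002, 0.706, 0.708, -0.0]
contact_force: [-0.7, -0.3, -0.2]
gripper_width: 0.645
grasp_force: 0.0
```

```bash
python3 - <<'E'
from h import *
where(); v=parts()
r=[b for b in blobs(mask(v[0],(172,150,100),(10,255,255)),100)]
for c,s,_ in r: print("red",np.round(c,1),s.tolist(),np.round(cast(v,c,.012),3))
print(go(.4497,-.3751,.12,.177),go(.4497,-.3751,.018,.177))
E
```

```text
t 6.8 tcp [ 0.5479 -0.5201  0.1397] head 1.573 q [-0.86  0.41  1.35  0.    1.38 -0.86] w 0.645 gf 0.0 F [-0.7 -0.3 -0.2]
coral [[0.681, 0.064], [0.631, -0.315], [0.542, -0.514], [0.546, -0.245], [0.538, -0.349]]
cover [[0.605, 0.321]]
red [530.6 223.7] [495, 190, 73, 74, 1380] [ 0.591 -0.651  0.012]
red [547.8 250.7] [518, 223, 57, 58, 449] [ 0.509 -0.695  0.012]
red [596.3 235.4] [588, 228, 17, 16, 206] [ 0.552 -0.843  0.012]
red [456.6 314.4] [409, 251, 107, 119, 2049] [ 0.33  -0.413  0.012]
red [309.7 369.5] [286, 345, 47, 52, 633] [0.185 0.014 0.012]
red [283.2 384. ] [264, 362, 44, 38, 671] [0.147 0.089 0.012]
red [397.7 380.8] [378, 363, 39, 37, 430] [ 0.149 -0.235  0.012]
([0.294, -0.198, 0.045], np.float64(0.931)) ([0.295, -0.2, 0.249], np.float64(0.931))
```

Request:
send_rows --increments '[{"dx": 0.294, "dy": -0.2, "dz": 0.045, "yaw": 0.931, "claw": -0.6}, {"dx": 0.294, "dy": -0.2, "dz": 0.045, "yaw": 0.931, "claw": -0.6}, {"dx": 0.294, "dy": -0.2, "dz": 0.045, "yaw": 0.931, "claw": -0.6}, {"dx": 0.294, "dy": -0.2, "dz": 0.045, "yaw": 0.931, "claw": -0.6}, {"dx": 0.294, "dy": -0.2, "dz": 0.045, "yaw": 0.931, "claw": -0.6}, {"dx": 0.294, "dy": -0.2, "dz": 0.045, "yaw": 0.931, "claw": -0.6}, {"dx": 0.294, "dy": -0.2, "dz": 0.045, "yaw": 0.931, "claw": -0.6}, {"dx": 0.294, "dy": -0.2, "dz": 0.045, "yaw": 0.931, "claw": -0.6}, {"dx": 0.294, "dy": -0.2, "dz": 0.1, "yaw": 0.931, "claw": -0.6}, {"dx": 0.294, "dy": -0.2, "dz": 0.2, "yaw": 0.931, "claw": -0.6}, {"dx": 0.294, "dy": -0.2, "dz": 0.248, "yaw": 0.931, "claw": -0.6}, {"dx": 0.294, "dy": -0.2, "dz": 0.248, "yaw": 0.931, "claw": -0.6}, {"dx": 0.294, "dy": -0.2, "dz": 0.248, "yaw": 0.931, "claw": 1}, {"dx": 0.294, "dy": -0.2, "dz": 0.248, "yaw": 0.931, "claw": 1}, {"dx": 0.294, "dy": -0.2, "dz": 0.248, "yaw": 0.931, "claw": 1}, {"dx": 0.294, "dy": -0.2, "dz": 0.248, "yaw": 0.931, "claw": 1}, {"dx": 0.294, "dy": -0.2, "dz": 0.2, "yaw": 0.931, "claw": 1}, {"dx": 0.294, "dy": -0.2, "dz": 0.1, "yaw": 0.931, "claw": 1}, {"dx": 0.294, "dy": -0.2, "dz": 0.04, "yaw": 0.931, "claw": 1}, {"dx": 0.294, "dy": -0.2, "dz": 0.04, "yaw": 0.931, "claw": 1}]'

```text
time: 9.35
tool_pos: [0.4479, -0.3737, 0.1194]
tool_rot: [0.002, 0.996, 0.088, 0.002]
contact_force: [-0.2, 0.2, -1.8]
gripper_width: 0.401
grasp_force: 60.1
```

```bash
python3 - <<'E'
from h import *
where(); a=slot(.0395,-.066); print(a,go(*a,.1,H),go(*a,.031,H))
v=grab("wrist"); cv2.imwrite("pics/w4.png",v[0][...,::-1])
E
```

```text
t 9.35 tcp [ 0.4479 -0.3737  0.1194] head 0.177 q [-0.82  0.05  1.81  0.    1.28  0.57] w 0.401 gf 60.1 F [-0.2  0.2 -1.8]
[ 0.47298621 -0.07950396] ([0.153, -0.571, 0.036], np.float64(-0.0)) ([0.152, -0.571, 0.174], np.float64(-0.0))
```

View pics/w4.png

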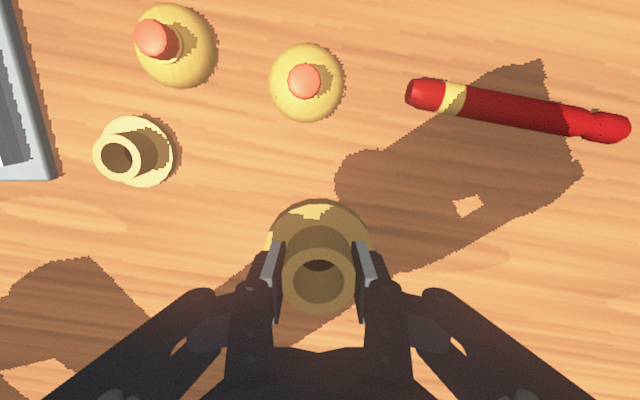

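The wrist view shows the hub ring held upright between the pads (collar at (319,280)) and the handle flat on the bench from (405,90) to (630,130). Placing it in the hub compartment.

Request:
send_rows --increments '[{"dx": 0.153, "dy": -0.571, "dz": 0.0, "yaw": 0.0, "claw": 1}, {"dx": 0.153, "dy": -0.571, "dz": 0.0, "yaw": 0.0, "claw": 1}, {"dx": 0.153, "dy": -0.571, "dz": 0.0, "yaw": 0.0, "claw": 1}, {"dx": 0.153, "dy": -0.571, "dz": 0.0, "yaw": 0.0, "claw": 1}, {"dx": 0.153, "dy": -0.571, "dz": 0.0, "yaw": 0.0, "claw": 1}, {"dx": 0.153, "dy": -0.571, "dz": 0.04, "yaw": 0.0, "claw": 1}, {"dx": 0.153, "dy": -0.571, "dz": 0.08, "yaw": 0.0, "claw": 1}, {"dx": 0.153, "dy": -0.571, "dz": 0.15, "yaw": 0.0, "claw": 1}, {"dx": 0.153, "dy": -0.571, "dz": 0.174, "yaw": 0.0, "claw": 1}, {"dx": 0.153, "dy": -0.571, "dz": 0.174, "yaw": 0.0, "claw": 1}, {"dx": 0.153, "dy": -0.571, "dz": 0.174, "yaw": 0.0, "claw": -0.2}, {"dx": 0.153, "dy": -0.571, "dz": 0.174, "yaw": 0.0, "claw": -0.2}, {"dx": 0.153, "dy": -0.571, "dz": 0.1, "yaw": 0.0, "claw": -0.2}, {"dx": 0.153, "dy": -0.571, "dz": 0.0, "yaw": 0.0, "claw": -0.2}, {"dx": 0.153, "dy": -0.571, "dz": -0.05, "yaw": 0.0, "claw": -0.6}, {"dx": 0.153, "dy": -0.571, "dz": -0.05, "yaw": 0.0, "claw": -0.6}]'

```text
time: 11.4
tool_pos: [0.4736, -0.0784, 0.1443]
tool_rot: [0.001, 0.996, 0.088, 0.003]
contact_force: [-0.5, -0.8, -0.3]
gripper_width: 0.799
grasp_force: 0.0
```

```bash
python3 - <<'E'
from h import *
where(); v=parts(); print("next",go(.461,-.219,.12,H),go(.461,-.219,.018,H))
v=grab("wrist"); cv2.imwrite("pics/w5.png",v[0][...,::-1])
E
```

```text
t 11.4 tcp [ 0.4736 -0.0784  0.1443] head 0.177 q [-0.32 -0.24  2.03  0.    1.34  1.07] w 0.799 gf 0.0 F [-0.5 -0.8 -0.3]
coral [[0.681, 0.064], [0.631, -0.315], [0.546, -0.245], [0.538, -0.349]]
cover [[0.605, 0.321]]
next ([-0.072, 0.274, 0.044], np.float64(-0.0)) ([-0.072, 0.273, 0.248], np.float64(-0.0))
```

View pics/w5.png

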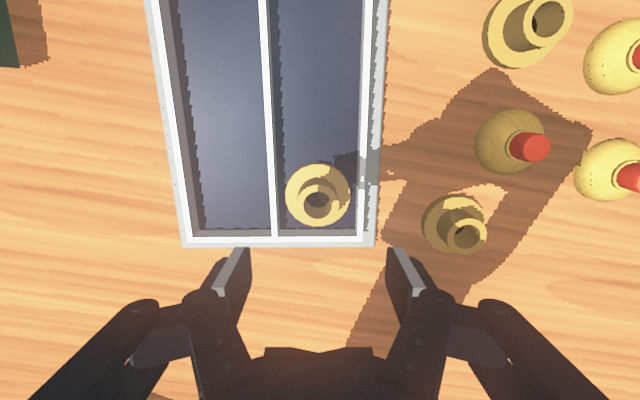

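Hub ring sits flat and centred in the right compartment at (318,195). Next hub's collar top is at (466,236).

```bash
python3 - <<'E'
from h import *
v=grab("wrist")
for u,z in(((466,236),.036),((548,17),.036),((318,195),.048),((542,147),.043)): print(np.round(cast(v,u,z),4))
print(slot(.0395,-.066),slot(.0395,0)-[.461,-.219])
E
```

```text
[ 0.4587 -0.2161  0.036 ]
[ 0.6348 -0.2184  0.036 ]
[ 0.4767 -0.078   0.048 ]
[ 0.5458 -0.2462  0.043 ]
[ 0.47298621 -0.07950396] [0.07695505 0.15111713]
```

```bash
cat >> h.py <<'E'
def plan(seq):
    "seq of (x,y,z): successive shifts in tool axes (heading H) in move units"
    s=manip.state(); p=s["tool_pos"]; R=np.array([[cos(H),sin(H),0],[sin(H),-cos(H),0],[0,0,-1]])
    for q in seq:
        q=np.array(q); print(np.round(R.T@(q-p)/.5,3)); p=q
E
python3 - <<'E'
from h import *
where()
a=slot(.0395,0); plan([(.460,-.218,.018),(.460,-.218,.12),(*a,.031),(*a,.144)])
E
```

```text
t 11.55 tcp [ 0.4707 -0.0775  0.1397] head 0.177 q [-0.32 -0.24  2.04 -0.    1.34  1.07] w 0.798 gf 0.0 F [-0.6 -0.1  0.3]
[-0.071  0.273  0.243]
[ 0.     0.    -0.204]
[ 0.206 -0.268  0.178]
[ 0.     0.    -0.226]
```

Request:
send_rows --increments '[{"dx": -0.071, "dy": 0.273, "dz": 0.04, "yaw": 0.0, "claw": -0.6}, {"dx": -0.071, "dy": 0.273, "dz": 0.04, "yaw": 0.0, "claw": -0.6}, {"dx": -0.071, "dy": 0.273, "dz": 0.04, "yaw": 0.0, "claw": -0.6}, {"dx": -0.071, "dy": 0.273, "dz": 0.09, "yaw": 0.0, "claw": -0.6}, {"dx": -0.071, "dy": 0.273, "dz": 0.19, "yaw": 0.0, "claw": -0.6}, {"dx": -0.071, "dy": 0.273, "dz": 0.243, "yaw": 0.0, "claw": -0.6}, {"dx": -0.071, "dy": 0.273, "dz": 0.243, "yaw": 0.0, "claw": -0.6}, {"dx": -0.071, "dy": 0.273, "dz": 0.243, "yaw": 0.0, "claw": 1}, {"dx": -0.071, "dy": 0.273, "dz": 0.243, "yaw": 0.0, "claw": 1}, {"dx": -0.071, "dy": 0.273, "dz": 0.243, "yaw": 0.0, "claw": 1}, {"dx": -0.071, "dy": 0.273, "dz": 0.243, "yaw": 0.0, "claw": 1}, {"dx": -0.071, "dy": 0.273, "dz": 0.18, "yaw": 0.0, "claw": 1}, {"dx": -0.071, "dy": 0.273, "dz": 0.08, "yaw": 0.0, "claw": 1}, {"dx": -0.071, "dy": 0.273, "dz": 0.039, "yaw": 0.0, "claw": 1}]'

```text
time: 13.3
tool_pos: [0.4621, -0.2194, 0.1254]
tool_rot: [0.002, 0.996, 0.088, 0.002]
contact_force: [0.5, -0.7, -1.5]
gripper_width: 0.39
grasp_force: 60.2
```

Request:
send_rows --increments '[{"dx": 0.206, "dy": -0.268, "dz": 0.0, "yaw": 0.0, "claw": 1}, {"dx": 0.206, "dy": -0.268, "dz": 0.0, "yaw": 0.0, "claw": 1}, {"dx": 0.206, "dy": -0.268, "dz": 0.0, "yaw": 0.0, "claw": 1}, {"dx": 0.206, "dy": -0.268, "dz": 0.02, "yaw": 0.0, "claw": 1}, {"dx": 0.206, "dy": -0.268, "dz": 0.05, "yaw": 0.0, "claw": 1}, {"dx": 0.206, "dy": -0.268, "dz": 0.12, "yaw": 0.0, "claw": 1}, {"dx": 0.206, "dy": -0.268, "dz": 0.178, "yaw": 0.0, "claw": 1}, {"dx": 0.206, "dy": -0.268, "dz": 0.178, "yaw": 0.0, "claw": 1}, {"dx": 0.206, "dy": -0.268, "dz": 0.178, "yaw": 0.0, "claw": -0.2}, {"dx": 0.206, "dy": -0.268, "dz": 0.178, "yaw": 0.0, "claw": -0.2}, {"dx": 0.206, "dy": -0.268, "dz": 0.1, "yaw": 0.0, "claw": -0.2}, {"dx": 0.206, "dy": -0.268, "dz": 0.0, "yaw": 0.0, "claw": -0.2}, {"dx": 0.206, "dy": -0.268, "dz": -0.05, "yaw": 0.0, "claw": -0.6}, {"dx": 0.206, "dy": -0.268, "dz": -0.05, "yaw": 0.0, "claw": -0.6}]'

```text
time: 15.05
tool_pos: [0.5405, -0.069, 0.1502]
tool_rot: [0.001, 0.996, 0.088, 0.003]
contact_force: [0.5, -0.5, 0.5]
gripper_width: 0.802
grasp_force: 0.0
```

```bash
python3 - <<'E'
from h import *
parts()
v=grab("wrist"); where(); cv2.imwrite("pics/w6.png",v[0][...,::-1])
a=slot(.0395,.066); plan([(.635,-.219,.018),(.635,-.219,.12),(*a,.031),(*a,.144)])
E
```

```text
coral [[0.681, 0.064], [0.631, -0.315], [0.546, -0.245], [0.538, -0.349], [0.441, 0.04]]
cover [[0.605, 0.321]]
t 15.15 tcp [ 0.5381 -0.0684  0.1461] head 0.177 q [-0.26 -0.08  1.89 -0.    1.33  1.13] w 0.797 gf 0.0 F [-0.3 -0.  -0.8]
[0.138 0.331 0.256]
[ 0.     0.    -0.204]
[-0.006 -0.332  0.178]
[ 0.     0.    -0.226]
```

View pics/w6.png

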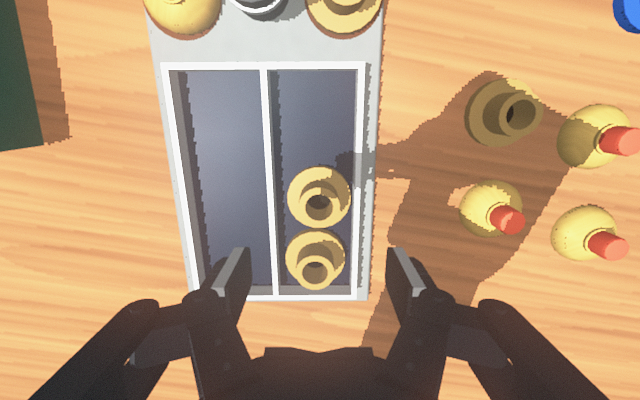

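Two hubs are in and upright, at (318,195) and (315,258); the third has its collar at (517,113).

Request:
send_rows --increments '[{"dx": 0.138, "dy": 0.331, "dz": 0.04, "yaw": 0.0, "claw": -0.6}, {"dx": 0.138, "dy": 0.331, "dz": 0.04, "yaw": 0.0, "claw": -0.6}, {"dx": 0.138, "dy": 0.331, "dz": 0.04, "yaw": 0.0, "claw": -0.6}, {"dx": 0.138, "dy": 0.331, "dz": 0.05, "yaw": 0.0, "claw": -0.6}, {"dx": 0.138, "dy": 0.331, "dz": 0.1, "yaw": 0.0, "claw": -0.6}, {"dx": 0.138, "dy": 0.331, "dz": 0.2, "yaw": 0.0, "claw": -0.6}, {"dx": 0.138, "dy": 0.331, "dz": 0.254, "yaw": 0.0, "claw": -0.6}, {"dx": 0.138, "dy": 0.331, "dz": 0.254, "yaw": 0.0, "claw": -0.6}, {"dx": 0.138, "dy": 0.331, "dz": 0.254, "yaw": 0.0, "claw": 1}, {"dx": 0.138, "dy": 0.331, "dz": 0.254, "yaw": 0.0, "claw": 1}, {"dx": 0.138, "dy": 0.331, "dz": 0.254, "yaw": 0.0, "claw": 1}, {"dx": 0.138, "dy": 0.331, "dz": 0.254, "yaw": 0.0, "claw": 1}, {"dx": 0.138, "dy": 0.331, "dz": 0.19, "yaw": 0.0, "claw": 1}, {"dx": 0.138, "dy": 0.331, "dz": 0.09, "yaw": 0.0, "claw": 1}, {"dx": 0.138, "dy": 0.331, "dz": 0.05, "yaw": 0.0, "claw": 1}]'

```text
time: 17.02
tool_pos: [0.6372, -0.2199, 0.1255]
tool_rot: [0.001, 0.996, 0.088, 0.002]
contact_force: [-0.2, 0.1, -2.1]
gripper_width: 0.388
grasp_force: 60.0
```

Request:
send_rows --increments '[{"dx": -0.006, "dy": -0.332, "dz": 0.0, "yaw": 0.0, "claw": 1}, {"dx": -0.006, "dy": -0.332, "dz": 0.0, "yaw": 0.0, "claw": 1}, {"dx": -0.006, "dy": -0.332, "dz": 0.0, "yaw": 0.0, "claw": 1}, {"dx": -0.006, "dy": -0.332, "dz": 0.0, "yaw": 0.0, "claw": 1}, {"dx": -0.006, "dy": -0.332, "dz": 0.05, "yaw": 0.0, "claw": 1}, {"dx": -0.006, "dy": -0.332, "dz": 0.12, "yaw": 0.0, "claw": 1}, {"dx": -0.006, "dy": -0.332, "dz": 0.178, "yaw": 0.0, "claw": 1}, {"dx": -0.006, "dy": -0.332, "dz": 0.178, "yaw": 0.0, "claw": 1}, {"dx": -0.006, "dy": -0.332, "dz": 0.178, "yaw": 0.0, "claw": -0.2}, {"dx": -0.006, "dy": -0.332, "dz": 0.178, "yaw": 0.0, "claw": -0.2}, {"dx": -0.006, "dy": -0.332, "dz": 0.1, "yaw": 0.0, "claw": -0.2}, {"dx": -0.006, "dy": -0.332, "dz": 0.0, "yaw": 0.0, "claw": -0.2}, {"dx": -0.006, "dy": -0.332, "dz": -0.05, "yaw": 0.0, "claw": -0.6}, {"dx": -0.006, "dy": -0.332, "dz": -0.05, "yaw": 0.0, "claw": -0.6}]'

```text
time: 18.77
tool_pos: [0.6056, -0.0568, 0.1507]
tool_rot: [0.001, 0.996, 0.088, 0.003]
contact_force: [0.5, -0.5, -0.6]
gripper_width: 0.798
grasp_force: 0.0
```

```bash
python3 - <<'E'
from h import *
parts()
v=grab("wrist"); where(); cv2.imwrite("pics/w7.png",v[0][...,::-1])
for c,s,_ in blobs(mask(v[0],(172,150,80),(10,255,255)),100): print("coral wrist",np.round(c),s.tolist(),np.round(cast(v,c,.036),3))
a=slot(-.0395,.066); plan([(.632,-.314,.024),(.632,-.314,.12),(*a,.037),(*a,.144)])
E
```

```text
coral [[0.681, 0.064], [0.632, -0.315], [0.546, -0.245], [0.538, -0.349], [0.529, 0.047], [0.501, -0.086]]
cover [[0.605, 0.321]]
t 18.88 tcp [ 0.6031 -0.0563  0.1462] head 0.177 q [-0.22  0.07  1.74 -0.    1.33  1.18] w 0.798 gf 0.0 F [-0.7 -0.4 -0.4]
coral wrist [185.  74.] [169, 62, 26, 33, 158] [0.683 0.063 0.036]
coral wrist [593. 211.] [579, 200, 37, 28, 492] [ 0.633 -0.304  0.036]
coral wrist [494. 282.] [479, 268, 32, 29, 667] [ 0.548 -0.243  0.036]
coral wrist [584. 301.] [571, 290, 34, 28, 447] [ 0.542 -0.338  0.036]
[-0.034  0.518  0.244]
[ 0.     0.    -0.192]
[ 0.034 -0.676  0.166]
[ 0.     0.    -0.214]
```

Request:
send_rows --increments '[{"dx": -0.034, "dy": 0.515, "dz": 0.04, "yaw": 0.0, "claw": -0.6}, {"dx": -0.034, "dy": 0.515, "dz": 0.04, "yaw": 0.0, "claw": -0.6}, {"dx": -0.034, "dy": 0.515, "dz": 0.04, "yaw": 0.0, "claw": -0.6}, {"dx": -0.034, "dy": 0.515, "dz": 0.04, "yaw": 0.0, "claw": -0.6}, {"dx": -0.034, "dy": 0.515, "dz": 0.05, "yaw": 0.0, "claw": -0.6}, {"dx": -0.034, "dy": 0.515, "dz": 0.1, "yaw": 0.0, "claw": -0.6}, {"dx": -0.034, "dy": 0.515, "dz": 0.2, "yaw": 0.0, "claw": -0.6}, {"dx": -0.034, "dy": 0.515, "dz": 0.241, "yaw": 0.0, "claw": -0.6}, {"dx": -0.034, "dy": 0.515, "dz": 0.241, "yaw": 0.0, "claw": -0.6}, {"dx": -0.034, "dy": 0.515, "dz": 0.241, "yaw": 0.0, "claw": 1}, {"dx": -0.034, "dy": 0.515, "dz": 0.241, "yaw": 0.0, "claw": 1}, {"dx": -0.034, "dy": 0.515, "dz": 0.241, "yaw": 0.0, "claw": 1}, {"dx": -0.034, "dy": 0.515, "dz": 0.241, "yaw": 0.0, "claw": 1}, {"dx": -0.034, "dy": 0.515, "dz": 0.241, "yaw": 0.0, "claw": 1}, {"dx": -0.034, "dy": 0.515, "dz": 0.19, "yaw": 0.0, "claw": 1}, {"dx": -0.034, "dy": 0.515, "dz": 0.09, "yaw": 0.0, "claw": 1}, {"dx": -0.034, "dy": 0.515, "dz": 0.05, "yaw": 0.0, "claw": 1}]'

```text
time: 21.0
tool_pos: [0.6335, -0.3137, 0.1256]
tool_rot: [0.002, 0.996, 0.088, 0.002]
contact_force: [-0.4, -0.7, -2.4]
gripper_width: 0.254
grasp_force: 58.9
```

```bash
python3 - <<'E'
from h import *
v=grab("wrist"); where(); cv2.imwrite("pics/w8.png",v[0][...,::-1])
a=slot(-.0395,.066); plan([(*a,.037),(*a,.144)])
E
```

```text
t 21.05 tcp [ 0.6342 -0.3141  0.1276] head 0.177 q [-0.56  0.31  1.5   0.    1.33  0.83] w 0.249 gf 58.9 F [ 1.5 -0.6  1.6]
[ 0.029 -0.677  0.181]
[ 0.     0.    -0.214]
```

View pics/w8.png

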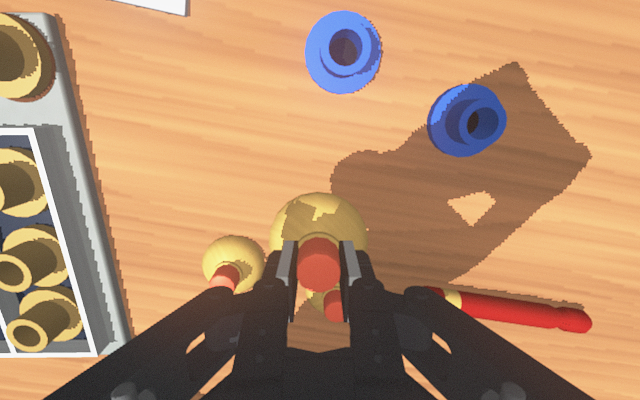

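Cap held by its coral at (319,262), upright; all three hubs stand in the tray at left. Placing the cap in the left compartment.

Request:
send_rows --increments '[{"dx": 0.033, "dy": -0.674, "dz": 0.0, "yaw": 0.0, "claw": 1}, {"dx": 0.033, "dy": -0.674, "dz": 0.0, "yaw": 0.0, "claw": 1}, {"dx": 0.033, "dy": -0.674, "dz": 0.0, "yaw": 0.0, "claw": 1}, {"dx": 0.033, "dy": -0.674, "dz": 0.0, "yaw": 0.0, "claw": 1}, {"dx": 0.033, "dy": -0.674, "dz": 0.0, "yaw": 0.0, "claw": 1}, {"dx": 0.033, "dy": -0.674, "dz": 0.0, "yaw": 0.0, "claw": 1}, {"dx": 0.033, "dy": -0.674, "dz": 0.0, "yaw": 0.0, "claw": 1}, {"dx": 0.033, "dy": -0.674, "dz": 0.05, "yaw": 0.0, "claw": 1}, {"dx": 0.033, "dy": -0.674, "dz": 0.12, "yaw": 0.0, "claw": 1}, {"dx": 0.033, "dy": -0.674, "dz": 0.165, "yaw": 0.0, "claw": 1}, {"dx": 0.033, "dy": -0.674, "dz": 0.165, "yaw": 0.0, "claw": 1}, {"dx": 0.033, "dy": -0.674, "dz": 0.165, "yaw": 0.0, "claw": 0.1}, {"dx": 0.033, "dy": -0.674, "dz": 0.165, "yaw": 0.0, "claw": -0.2}, {"dx": 0.033, "dy": -0.674, "dz": 0.1, "yaw": 0.0, "claw": -0.2}, {"dx": 0.033, "dy": -0.674, "dz": 0.0, "yaw": 0.0, "claw": -0.2}, {"dx": 0.033, "dy": -0.674, "dz": -0.05, "yaw": 0.0, "claw": -0.6}, {"dx": 0.033, "dy": -0.674, "dz": -0.05, "yaw": 0.0, "claw": -0.6}]'

```text
time: 23.18
tool_pos: [0.591, 0.0216, 0.1502]
tool_rot: [0.001, 0.996, 0.088, 0.003]
contact_force: [-0.8, 0.2, -0.1]
gripper_width: 0.802
grasp_force: 0.0
```

```bash
python3 - <<'E'
from h import *
parts()
v=grab("wrist"); where(); cv2.imwrite("pics/w9.png",v[0][...,::-1])
for c,s,_ in blobs(mask(v[0],(172,150,80),(10,255,255)),100): print("coral wrist",np.round(c),s.tolist(),np.round(cast(v,c,.036),3))
a=slot(-.0395,0); plan([(.547,-.244,.024),(.547,-.244,.12),(*a,.037),(*a,.144)])
E
```

```text
coral [[0.584, 0.018], [0.546, -0.245], [0.538, -0.349], [0.487, -0.0]]
cover [[0.605, 0.321]]
t 23.27 tcp [0.5885 0.0219 0.146 ] head 0.177 q [-0.09  0.04  1.78  0.    1.33  1.3 ] w 0.802 gf 0.0 F [ 0.1 -0.  -0.8]
coral wrist [570. 277.] [557, 267, 36, 28, 431] [ 0.551 -0.234  0.036]
[-0.175  0.509  0.244]
[ 0.     0.    -0.192]
[ 0.044 -0.508  0.166]
[ 0.     0.    -0.214]
```

Request:
send_rows --increments '[{"dx": -0.175, "dy": 0.509, "dz": 0.04, "yaw": 0.0, "claw": -0.6}, {"dx": -0.175, "dy": 0.509, "dz": 0.04, "yaw": 0.0, "claw": -0.6}, {"dx": -0.175, "dy": 0.509, "dz": 0.04, "yaw": 0.0, "claw": -0.6}, {"dx": -0.175, "dy": 0.509, "dz": 0.04, "yaw": 0.0, "claw": -0.6}, {"dx": -0.175, "dy": 0.509, "dz": 0.05, "yaw": 0.0, "claw": -0.6}, {"dx": -0.175, "dy": 0.509, "dz": 0.1, "yaw": 0.0, "claw": -0.6}, {"dx": -0.175, "dy": 0.509, "dz": 0.2, "yaw": 0.0, "claw": -0.6}, {"dx": -0.175, "dy": 0.509, "dz": 0.241, "yaw": 0.0, "claw": -0.6}, {"dx": -0.175, "dy": 0.509, "dz": 0.241, "yaw": 0.0, "claw": -0.6}, {"dx": -0.175, "dy": 0.509, "dz": 0.241, "yaw": 0.0, "claw": 1}, {"dx": -0.175, "dy": 0.509, "dz": 0.241, "yaw": 0.0, "claw": 1}, {"dx": -0.175, "dy": 0.509, "dz": 0.241, "yaw": 0.0, "claw": 1}, {"dx": -0.175, "dy": 0.509, "dz": 0.241, "yaw": 0.0, "claw": 1}, {"dx": -0.175, "dy": 0.509, "dz": 0.241, "yaw": 0.0, "claw": 1}, {"dx": -0.175, "dy": 0.509, "dz": 0.19, "yaw": 0.0, "claw": 1}, {"dx": -0.175, "dy": 0.509, "dz": 0.09, "yaw": 0.0, "claw": 1}, {"dx": -0.175, "dy": 0.509, "dz": 0.05, "yaw": 0.0, "claw": 1}]'

```text
time: 25.4
tool_pos: [0.5491, -0.245, 0.1253]
tool_rot: [0.002, 0.996, 0.088, 0.002]
contact_force: [1.1, 0.5, -1.6]
gripper_width: 0.251
grasp_force: 58.9
```

Request:
send_rows --increments '[{"dx": 0.044, "dy": -0.508, "dz": 0.0, "yaw": 0.0, "claw": 1}, {"dx": 0.044, "dy": -0.508, "dz": 0.0, "yaw": 0.0, "claw": 1}, {"dx": 0.044, "dy": -0.508, "dz": 0.0, "yaw": 0.0, "claw": 1}, {"dx": 0.044, "dy": -0.508, "dz": 0.0, "yaw": 0.0, "claw": 1}, {"dx": 0.044, "dy": -0.508, "dz": 0.0, "yaw": 0.0, "claw": 1}, {"dx": 0.044, "dy": -0.508, "dz": 0.0, "yaw": 0.0, "claw": 1}, {"dx": 0.044, "dy": -0.508, "dz": 0.05, "yaw": 0.0, "claw": 1}, {"dx": 0.044, "dy": -0.508, "dz": 0.12, "yaw": 0.0, "claw": 1}, {"dx": 0.044, "dy": -0.508, "dz": 0.165, "yaw": 0.0, "claw": 1}, {"dx": 0.044, "dy": -0.508, "dz": 0.165, "yaw": 0.0, "claw": 1}, {"dx": 0.044, "dy": -0.508, "dz": 0.165, "yaw": 0.0, "claw": 0.1}, {"dx": 0.044, "dy": -0.508, "dz": 0.165, "yaw": 0.0, "claw": -0.2}, {"dx": 0.044, "dy": -0.508, "dz": 0.1, "yaw": 0.0, "claw": -0.2}, {"dx": 0.044, "dy": -0.508, "dz": 0.0, "yaw": 0.0, "claw": -0.2}, {"dx": 0.044, "dy": -0.508, "dz": -0.05, "yaw": 0.0, "claw": -0.6}, {"dx": 0.044, "dy": -0.508, "dz": -0.05, "yaw": 0.0, "claw": -0.6}]'

```text
time: 27.4
tool_pos: [0.5266, 0.0095, 0.15]
tool_rot: [0.001, 0.996, 0.088, 0.003]
contact_force: [0.2, -0.0, -0.9]
gripper_width: 0.8
grasp_force: 0.0
```

```bash
python3 - <<'E'
from h import *
parts()
v=grab("wrist"); where(); cv2.imwrite("pics/w10.png",v[0][...,::-1])
a=slot(-.0395,-.066); plan([(.540,-.346,.024),(.540,-.346,.12),(*a,.037),(*a,.144)])
E
```

```text
coral [[0.681, 0.064], [0.538, -0.349]]
cover [[0.605, 0.321]]
t 27.5 tcp [0.5242 0.0098 0.146 ] head 0.177 q [-0.12 -0.12  1.93 -0.    1.34  1.27] w 0.798 gf 0.0 F [-0.1  0.4 -1.3]
[-0.094  0.706  0.244]
[ 0.     0.    -0.192]
[-0.038 -0.706  0.166]
[ 0.     0.    -0.214]
```

View pics/w10.png

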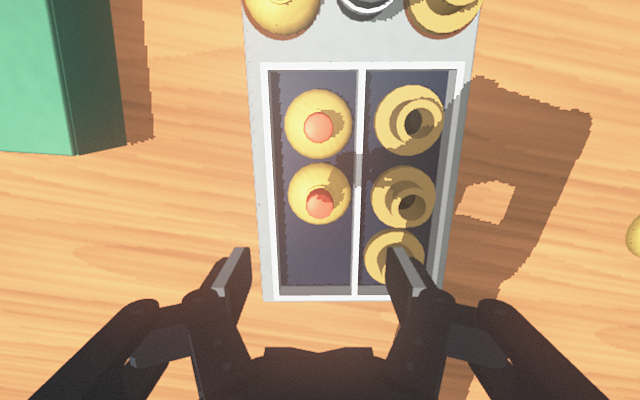

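Two caps stand in the left compartment at (318,125) and (319,195), three hubs in the right. Last cap next.

Request:
send_rows --increments '[{"dx": -0.094, "dy": 0.706, "dz": 0.04, "yaw": 0.0, "claw": -0.6}, {"dx": -0.094, "dy": 0.706, "dz": 0.04, "yaw": 0.0, "claw": -0.6}, {"dx": -0.094, "dy": 0.706, "dz": 0.04, "yaw": 0.0, "claw": -0.6}, {"dx": -0.094, "dy": 0.706, "dz": 0.04, "yaw": 0.0, "claw": -0.6}, {"dx": -0.094, "dy": 0.706, "dz": 0.04, "yaw": 0.0, "claw": -0.6}, {"dx": -0.094, "dy": 0.706, "dz": 0.04, "yaw": 0.0, "claw": -0.6}, {"dx": -0.094, "dy": 0.706, "dz": 0.05, "yaw": 0.0, "claw": -0.6}, {"dx": -0.094, "dy": 0.706, "dz": 0.1, "yaw": 0.0, "claw": -0.6}, {"dx": -0.094, "dy": 0.706, "dz": 0.2, "yaw": 0.0, "claw": -0.6}, {"dx": -0.094, "dy": 0.706, "dz": 0.241, "yaw": 0.0, "claw": -0.6}, {"dx": -0.094, "dy": 0.706, "dz": 0.241, "yaw": 0.0, "claw": -0.6}, {"dx": -0.094, "dy": 0.706, "dz": 0.241, "yaw": 0.0, "claw": 1}, {"dx": -0.094, "dy": 0.706, "dz": 0.241, "yaw": 0.0, "claw": 1}, {"dx": -0.094, "dy": 0.706, "dz": 0.241, "yaw": 0.0, "claw": 1}, {"dx": -0.094, "dy": 0.706, "dz": 0.241, "yaw": 0.0, "claw": 1}, {"dx": -0.094, "dy": 0.706, "dz": 0.241, "yaw": 0.0, "claw": 1}, {"dx": -0.094, "dy": 0.706, "dz": 0.19, "yaw": 0.0, "claw": 1}, {"dx": -0.094, "dy": 0.706, "dz": 0.09, "yaw": 0.0, "claw": 1}, {"dx": -0.094, "dy": 0.706, "dz": 0.05, "yaw": 0.0, "claw": 1}]'

```text
time: 29.88
tool_pos: [0.5418, -0.347, 0.1254]
tool_rot: [0.002, 0.996, 0.088, 0.002]
contact_force: [0.5, -0.5, -0.9]
gripper_width: 0.248
grasp_force: 58.9
```

Request:
send_rows --increments '[{"dx": -0.038, "dy": -0.706, "dz": 0.0, "yaw": 0.0, "claw": 1}, {"dx": -0.038, "dy": -0.706, "dz": 0.0, "yaw": 0.0, "claw": 1}, {"dx": -0.038, "dy": -0.706, "dz": 0.0, "yaw": 0.0, "claw": 1}, {"dx": -0.038, "dy": -0.706, "dz": 0.0, "yaw": 0.0, "claw": 1}, {"dx": -0.038, "dy": -0.706, "dz": 0.0, "yaw": 0.0, "claw": 1}, {"dx": -0.038, "dy": -0.706, "dz": 0.0, "yaw": 0.0, "claw": 1}, {"dx": -0.038, "dy": -0.706, "dz": 0.0, "yaw": 0.0, "claw": 1}, {"dx": -0.038, "dy": -0.706, "dz": 0.05, "yaw": 0.0, "claw": 1}, {"dx": -0.038, "dy": -0.706, "dz": 0.12, "yaw": 0.0, "claw": 1}, {"dx": -0.038, "dy": -0.706, "dz": 0.165, "yaw": 0.0, "claw": 1}, {"dx": -0.038, "dy": -0.706, "dz": 0.165, "yaw": 0.0, "claw": 1}, {"dx": -0.038, "dy": -0.706, "dz": 0.165, "yaw": 0.0, "claw": 0.1}, {"dx": -0.038, "dy": -0.706, "dz": 0.165, "yaw": 0.0, "claw": -0.2}, {"dx": -0.038, "dy": -0.706, "dz": 0.1, "yaw": 0.0, "claw": -0.2}, {"dx": -0.038, "dy": -0.706, "dz": 0.0, "yaw": 0.0, "claw": -0.2}, {"dx": -0.038, "dy": -0.706, "dz": -0.2, "yaw": 0.0, "claw": -0.6}, {"dx": -0.038, "dy": -0.706, "dz": -0.2, "yaw": 0.0, "claw": -0.6}, {"dx": -0.038, "dy": -0.706, "dz": -0.2, "yaw": 0.0, "claw": -0.6}]'

```text
time: 32.12
tool_pos: [0.462, -0.0023, 0.2269]
tool_rot: [0.001, 0.996, 0.088, 0.005]
contact_force: [-0.7, -0.3, 0.5]
gripper_width: 0.799
grasp_force: 0.0
```

```bash
python3 - <<'E'
from h import *
v=parts()
g=max(blobs(mask(v[0],(60,60,40),(90,255,255)),2000),key=lambda b:b[1][4])
b=mask(v[0],(12,60,150),(30,255,255)); b[:,:160]=0;b[:,240:]=0;b[:195]=0;b[240:]=0
for c,s,m in blobs(b,60):
    ys,xs=np.nonzero(m); P=np.array([cast(v,(x,y),.102)[:2] for x,y in zip(xs,ys)],np.float32)
    r=cv2.minAreaRect(P); print(np.round(c,1),s.tolist(),r,cv2.fitLine(P,cv2.DIST_HUBER,0,.01,.01).ravel())
where(); print(go(.60,.30,.25,H))
v=grab("wrist"); cv2.imwrite("pics/w11.png",v[0][...,::-1])
E
```

```text
coral [[0.681, 0.064], [0.586, 0.018], [0.532, 0.091]]
cover [[0.605, 0.321]]
[195.5 219.1] [175, 214, 42, 11, 261] ((0.609819769859314, 0.32626873254776), (0.01777230203151703, 0.11637994647026062), 6.117909908294678) [ 0.10978337 -0.99395555  0.6099062   0.3262513 ]
t 32.17 tcp [ 0.4606 -0.002   0.224 ] head 0.177 q [-0.17 -0.36  1.99 -0.    1.5   1.23] w 0.8 gf 0.0 F [ 1.1  0.1 -0.3]
([0.381, -0.546, -0.051], np.float64(-0.0))
```

View pics/w11.png

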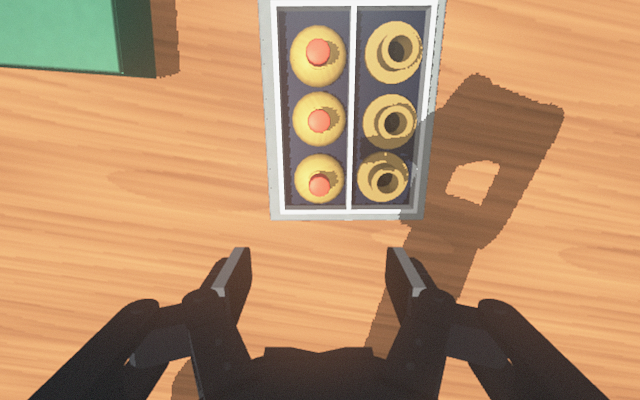

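All six parts stand centred in their compartments: caps at (318,50), (319,120), (319,182), hubs on the right. Now the cover: the grip bar measures (0.610,0.326), heading 1.681. I'll go above it and check from close up.

```bash
python3 - <<'E'
from h import *
plan([(.61,.29,.24)])
E
```

```text
[ 0.399 -0.522 -0.036]
```

Request:
send_rows --increments '[{"dx": 0.399, "dy": -0.522, "dz": -0.04, "yaw": -1.0, "claw": -0.6}, {"dx": 0.399, "dy": -0.522, "dz": -0.04, "yaw": -1.0, "claw": -0.6}, {"dx": 0.399, "dy": -0.522, "dz": -0.04, "yaw": -1.0, "claw": -0.6}, {"dx": 0.399, "dy": -0.522, "dz": -0.04, "yaw": -1.0, "claw": -0.6}, {"dx": 0.399, "dy": -0.522, "dz": -0.04, "yaw": -1.0, "claw": -0.6}, {"dx": 0.399, "dy": -0.522, "dz": -0.04, "yaw": -1.0, "claw": -0.6}, {"dx": 0.399, "dy": -0.522, "dz": -0.04, "yaw": -1.0, "claw": -0.6}, {"dx": 0.399, "dy": -0.522, "dz": -0.04, "yaw": -1.0, "claw": -0.6}, {"dx": 0.399, "dy": -0.522, "dz": -0.04, "yaw": -1.0, "claw": -0.6}, {"dx": 0.399, "dy": -0.522, "dz": -0.04, "yaw": -1.0, "claw": -0.6}, {"dx": 0.399, "dy": -0.522, "dz": -0.04, "yaw": -1.0, "claw": -0.6}, {"dx": 0.399, "dy": -0.522, "dz": -0.04, "yaw": -1.0, "claw": -0.6}]'

```text
time: 33.72
tool_pos: [0.6101, 0.2902, 0.2418]
tool_rot: [-0.0, 0.669, 0.743, 0.0]
contact_force: [0.5, -0.1, 0.1]
gripper_width: 0.796
grasp_force: 0.0
```

```bash
python3 - <<'E'
from h import *
v=grab("wrist"); where(); im=v[0]; cv2.imwrite("pics/w12.png",im[...,::-1])
b=cv2.morphologyEx(mask(im,(12,40,120),(30,190,255)),cv2.MORPH_OPEN,np.ones((5,5)))
gm=mask(im,(60,60,40),(90,255,255)); h=cv2.convexHull(np.vstack([np.argwhere(gm)[:,::-1]]).astype(np.int32)); hm=np.zeros_like(gm); cv2.fillConvexPoly(hm,h,255)
for c,s,m in blobs(b&cv2.erode(hm,np.ones((15,15))),300):
    ys,xs=np.nonzero(m); P=np.array([cast(v,(x,y),.102)[:2] for x,y in zip(xs,ys)],np.float32)
    print(np.round(c),s.tolist(),cv2.minAreaRect(P),cv2.fitLine(P,cv2.DIST_HUBER,0,.01,.01).ravel())
E
```

```text
t 33.77 tcp [0.6101 0.2902 0.2418] head 1.676 q [0.33 0.16 1.48 0.   1.5  0.23] w 0.798 gf 0.0 F [0.4 0.1 0.6]
[322. 142.] [312, 80, 20, 127, 2355] ((0.6094522476196289, 0.32716479897499084), (0.017364587634801865, 0.11670685559511185), 6.310606479644775) [ 0.10714874 -0.994243    0.6090116   0.33059466]
```

View pics/w12.png

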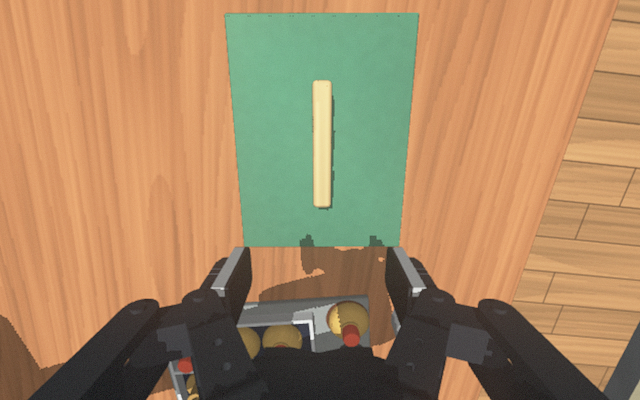

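```bash
python3 - <<'E'
from h import *
p=manip.camera_params("wrist"); T=p["tool_from_camera"]; R=np.array([[cos(H),sin(H),0],[sin(H),-cos(H),0],[0,0,-1]])
def view(f,t): return (cv2.imread(f)[...,::-1].copy(),p["camera_matrix"],R@T[:3,:3],R@T[:3,3]+np.array(t))
def loc(w): 
    d=np.array(w[:2])-C; return np.array([d@[sin(H),-cos(H)],d@[cos(H),sin(H)]])
for f,t,rows in(("pics/w10.png",(.5242,.0098,.146),(90,150,220)),("pics/w6.png",(.5381,-.0684,.1461),(90,150)),("pics/w11.png",(.4606,-.002,.224),(20,90,150,190))):
    v=view(f,t); g=cv2.cvtColor(v[0],cv2.COLOR_RGB2HSV)
    m=(g[...,2]>225)&(g[...,1]<25)
    for r in rows:
        xs=np.nonzero(m[r,100:480])[0]+100
        runs=np.split(xs,np.nonzero(np.diff(xs)>1)[0]+1)
        print(f,r,[(q[0],q[-1],*np.round(1e3*loc(cast(v,((q[0]+q[-1])/2,r),.03)),1)) for q in runs if len(q)>3])
    for c in (320,370,400):
        ys=np.nonzero(m[:320,c])[0]; runs=np.split(ys,np.nonzero(np.diff(ys)>1)[0]+1)
        print(" col",c,[(q[0],q[-1],*np.round(1e3*loc(cast(v,(c,(q[0]+q[-1])/2),.03)),1)) for q in runs if len(q)>3])
E
```

```text
pics/w10.png 90 [(np.int64(260), np.int64(267), np.float64(-83.8), np.float64(86.1)), (np.int64(358), np.int64(364), np.float64(-4.9), np.float64(86.2)), (np.int64(455), np.int64(460), np.float64(73.2), np.float64(86.2))]
pics/w10.png 150 [(np.int64(265), np.int64(271), np.float64(-82.5), np.float64(37.6)), (np.int64(356), np.int64(362), np.float64(-4.5), np.float64(37.7))]
pics/w10.png 220 [(np.int64(269), np.int64(274), np.float64(-82.5), np.float64(-26.8)), (np.int64(354), np.int64(359), np.float64(-4.1), np.float64(-26.8))]
 col 320 [(np.int64(13), np.int64(19), np.float64(-38.2), np.float64(138.8)), (np.int64(21), np.int64(41), np.float64(-38.2), np.float64(128.7)), (np.int64(54), np.int64(69), np.float64(-38.1), np.float64(107.3)), (np.int64(296), np.int64(300), np.float64(-37.5), np.float64(-111.2))]
 col 370 [(np.int64(9), np.int64(12), np.float64(-0.6), np.float64(142.5)), (np.int64(45), np.int64(53), np.float64(0.8), np.float64(116.2)), (np.int64(62), np.int64(68), np.float64(1.4), np.float64(104.8)), (np.int64(295), np.int64(299), np.float64(12.8), np.float64(-110.0))]
 co
[... 1246 characters left out ...]
 np.float64(24.6))]
pics/w11.png 150 [(np.int64(277), np.int64(281), np.float64(-82.8), np.float64(-38.7)), (np.int64(348), np.int64(352), np.float64(-3.4), np.float64(-38.6))]
pics/w11.png 190 [(np.int64(279), np.int64(283), np.float64(-82.2), np.float64(-85.2)), (np.int64(347), np.int64(350), np.float64(-3.7), np.float64(-85.1))]
 col 320 [(np.int64(0), np.int64(5), np.float64(-37.4), np.float64(104.6)), (np.int64(210), np.int64(213), np.float64(-36.8), np.float64(-111.8))]
 col 370 [(np.int64(0), np.int64(5), np.float64(11.3), np.float64(104.7)), (np.int64(210), np.int64(213), np.float64(22.8), np.float64(-111.7))]
 col 400 [(np.int64(0), np.int64(4), np.float64(40.4), np.float64(105.1))]
```

```bash
python3 - <<'E'
from h import *
p=manip.camera_params("top"); E=p["extrinsics"]; im=cv2.imread("pics/top0.png")[...,::-1].copy()
v=(im,p["camera_matrix"],E[:3,:3].T,-E[:3,:3].T@E[:3,3])
def loc(w): 
    d=np.array(w[:2])-C; return 1e3*np.array([d@[sin(H),-cos(H)],d@[cos(H),sin(H)]])
print("coral",loc(cast(v,(290.1,196.7),.053)))
g=cv2.cvtColor(im,cv2.COLOR_RGB2GRAY).astype(float)
def wc(x0,y0,ax,s,z=.03):
    # brightness-weighted centre of a bright wall across ax near case (x0,y0)
    ts=np.arange(-.010,.0101,.001); val=[]
    for t in ts:
        l=np.array([x0,y0],float); l[ax]+=t; u=proj(v,[*(slot(*l)),z]); val.append(cv2.getRectSubPix(g.astype(np.float32),(1,1),(float(u[0]),float(u[1])))[0,0])
    w=np.clip(np.array(val)-np.percentile(val,40),0,None); return round(1e3*(w@ts/w.sum()),1)
for y in(-.08,-.05,.04,.07): print("x offs",y,[wc(x,y,0,1) for x in(-.079,0,.079)])
for x in(-.05,-.03,.03,.05): print("y offs",x,[wc(x,y,1,1) for y in(-.1085,.1085)])
E
```

```text
coral [-65.00084137 162.04638228]
x offs -0.08 [np.float64(-2.2), np.float64(-1.1), np.float64(0.4)]
x offs -0.05 [np.float64(-3.3), np.float64(-1.3), np.float64(0.2)]
x offs 0.04 [np.float64(-3.3), np.float64(-1.8), np.float64(-0.4)]
x offs 0.07 [np.float64(-2.9), np.float64(-1.8), np.float64(-1.0)]
y offs -0.05 [np.float64(-1.7), np.float64(1.2)]
y offs -0.03 [np.float64(-1.5), np.float64(1.3)]
y offs 0.03 [np.float64(-1.1), np.float64(1.5)]
y offs 0.05 [np.float64(-1.2), np.float64(1.5)]
```

Two wall measurements put the case centre about 4 mm toward the caps' side of my first estimate, so the cover target is (0.529,-0.0255), heading 0.184. Bar centre confirmed at (322,142) px, world (0.6095,0.327). Gripping it.

Request:
send_rows --increments '[{"dx": 0.073, "dy": 0.006, "dz": 0.05, "yaw": 0.0, "claw": -0.6}, {"dx": 0.073, "dy": 0.006, "dz": 0.15, "yaw": 0.0, "claw": -0.6}, {"dx": 0.073, "dy": 0.006, "dz": 0.25, "yaw": 0.0, "claw": -0.6}, {"dx": 0.073, "dy": 0.006, "dz": 0.323, "yaw": 0.0, "claw": -0.6}, {"dx": 0.073, "dy": 0.006, "dz": 0.323, "yaw": 0.0, "claw": -0.6}, {"dx": 0.073, "dy": 0.006, "dz": 0.323, "yaw": 0.0, "claw": 1}, {"dx": 0.073, "dy": 0.006, "dz": 0.323, "yaw": 0.0, "claw": 1}, {"dx": 0.073, "dy": 0.006, "dz": 0.323, "yaw": 0.0, "claw": 1}, {"dx": 0.073, "dy": 0.006, "dz": 0.323, "yaw": 0.0, "claw": 1}, {"dx": 0.073, "dy": 0.006, "dz": 0.323, "yaw": 0.0, "claw": 1}, {"dx": 0.073, "dy": 0.006, "dz": 0.28, "yaw": 0.0, "claw": 1}, {"dx": 0.073, "dy": 0.006, "dz": 0.2, "yaw": 0.0, "claw": 1}, {"dx": 0.073, "dy": 0.006, "dz": 0.1, "yaw": 0.0, "claw": 1}, {"dx": 0.073, "dy": 0.006, "dz": 0.0, "yaw": 0.0, "claw": 1}, {"dx": 0.073, "dy": 0.006, "dz": -0.05, "yaw": 0.0, "claw": 1}, {"dx": 0.073, "dy": 0.006, "dz": -0.05, "yaw": 0.0, "claw": 1}, {"dx": 0.073, "dy": 0.006, "dz": -0.05, "yaw": 0.0, "claw": 1}]'

```text
time: 35.9
tool_pos: [0.6083, 0.3265, 0.2646]
tool_rot: [-0.001, 0.669, 0.744, -0.002]
contact_force: [0.1, -0.2, -4.4]
gripper_width: 0.196
grasp_force: 61.2
```

```bash
python3 - <<'E'
from h import *
v=grab("top"); where(); b=mask(v[0],(12,60,150),(30,255,255))
print(go(.529,-.0255,.26,.184))
E
```

```text
t 35.95 tcp [0.608  0.3264 0.2637] head 1.677 q [ 0.38  0.19  1.41 -0.    1.55  0.28] w 0.197 gf 61.2 F [-0.2 -0.6 -4.1]
([-0.683, -0.232, 0.009], np.float64(0.995))
```

Request:
send_rows --increments '[{"dx": -0.683, "dy": -0.232, "dz": 0.0, "yaw": 0.995, "claw": 1}, {"dx": -0.683, "dy": -0.232, "dz": 0.0, "yaw": 0.995, "claw": 1}, {"dx": -0.683, "dy": -0.232, "dz": 0.0, "yaw": 0.995, "claw": 1}, {"dx": -0.683, "dy": -0.232, "dz": 0.0, "yaw": 0.995, "claw": 1}, {"dx": -0.683, "dy": -0.232, "dz": 0.0, "yaw": 0.995, "claw": 1}, {"dx": -0.683, "dy": -0.232, "dz": 0.0, "yaw": 0.995, "claw": 1}, {"dx": -0.683, "dy": -0.232, "dz": 0.0, "yaw": 0.995, "claw": 1}, {"dx": -0.683, "dy": -0.232, "dz": 0.0, "yaw": 0.995, "claw": 1}, {"dx": -0.683, "dy": -0.232, "dz": 0.0, "yaw": 0.995, "claw": 1}, {"dx": -0.683, "dy": -0.232, "dz": 0.0, "yaw": 0.995, "claw": 1}, {"dx": -0.683, "dy": -0.232, "dz": 0.0, "yaw": 0.995, "claw": 1}, {"dx": -0.683, "dy": -0.232, "dz": 0.0, "yaw": 0.995, "claw": 1}, {"dx": -0.683, "dy": -0.232, "dz": 0.0, "yaw": 0.995, "claw": 1}]'

```text
time: 37.58
tool_pos: [0.53, -0.0249, 0.2668]
tool_rot: [0.0, 0.996, 0.092, 0.0]
contact_force: [0.3, 0.1, -4.1]
gripper_width: 0.197
grasp_force: 61.2
```

```bash
python3 - <<'E'
from h import *
v=grab("scene"); where(); cv2.imwrite("pics/s13.png",cv2.resize(v[0][60:260,200:440],None,fx=3,fy=3)[...,::-1])
print(go(.529,-.0255,.16,.184),go(.529,-.0255,.094,.184))
E
```

```text
t 37.62 tcp [ 0.53   -0.0249  0.2669] head 0.185 q [-0.19 -0.19  1.79 -0.    1.55  1.2 ] w 0.193 gf 61.2 F [ 0.5 -0.1 -4.1]
([-0.002, 0.001, 0.214], np.float64(0.0)) ([-0.002, 0.001, 0.346], np.float64(0.0))
```

View pics/s13.png

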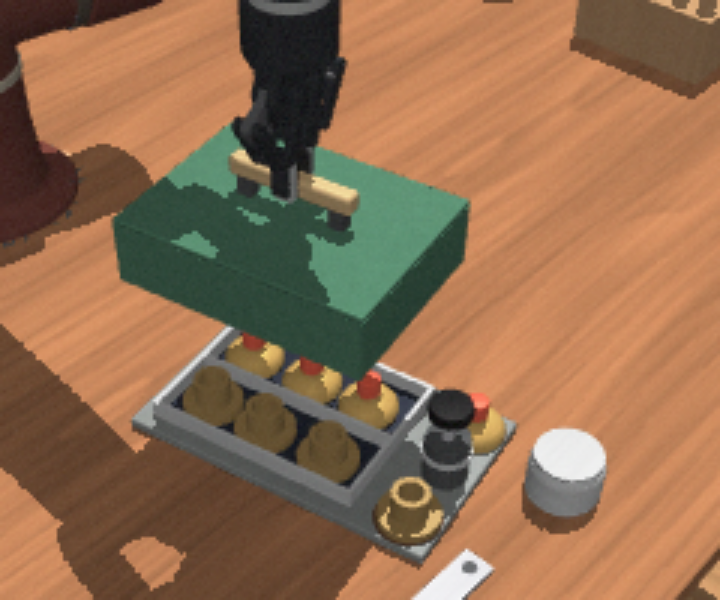

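The cover hangs level over the tray with all six parts standing in it. Lower in two stages, with a force check between.

Request:
send_rows --increments '[{"dx": -0.002, "dy": 0.001, "dz": 0.08, "yaw": 0.0, "claw": 1}, {"dx": -0.002, "dy": 0.001, "dz": 0.16, "yaw": 0.0, "claw": 1}, {"dx": -0.002, "dy": 0.001, "dz": 0.24, "yaw": 0.0, "claw": 1}, {"dx": -0.002, "dy": 0.001, "dz": 0.28, "yaw": 0.0, "claw": 1}, {"dx": -0.002, "dy": 0.001, "dz": 0.3, "yaw": 0.0, "claw": 1}, {"dx": -0.002, "dy": 0.001, "dz": 0.32, "yaw": 0.0, "claw": 1}, {"dx": -0.002, "dy": 0.001, "dz": 0.32, "yaw": 0.0, "claw": 1}, {"dx": -0.002, "dy": 0.001, "dz": 0.32, "yaw": 0.0, "claw": 1}]'

```text
time: 38.62
tool_pos: [0.5299, -0.0258, 0.108]
tool_rot: [0.0, 0.996, 0.092, 0.001]
contact_force: [0.1, -0.5, -3.6]
gripper_width: 0.194
grasp_force: 61.1
```

```bash
python3 - <<'E'
from h import *
where(); print(manip.state()["ft_torque"])
E
```

```text
t 38.62 tcp [ 0.5299 -0.0258  0.108 ] head 0.184 q [-0.19 -0.06  1.94 -0.    1.26  1.2 ] w 0.194 gf 61.1 F [ 0.1 -0.5 -3.6]
[-0.04305431 -0.04953344  0.00817227]
```

Request:
send_rows --increments '[{"dx": 0.0, "dy": 0.0, "dz": 0.012, "yaw": 0.0, "claw": 1}, {"dx": 0.0, "dy": 0.0, "dz": 0.022, "yaw": 0.0, "claw": 1}, {"dx": 0.0, "dy": 0.0, "dz": 0.03, "yaw": 0.0, "claw": 1}, {"dx": 0.0, "dy": 0.0, "dz": 0.033, "yaw": 0.0, "claw": 1}, {"dx": 0.0, "dy": 0.0, "dz": 0.033, "yaw": 0.0, "claw": 1}]'

```text
time: 39.25
tool_pos: [0.5293, -0.0256, 0.0951]
tool_rot: [-0.0, 0.996, 0.092, -0.001]
contact_force: [-15.8, 2.9, 21.8]
gripper_width: 0.194
grasp_force: 64.9
```

```bash
python3 - <<'E'
from h import *
where(); print(manip.state()["ft_torque"])
E
```

```text
t 39.25 tcp [ 0.5293 -0.0256  0.0951] head 0.185 q [-0.19 -0.05  1.95 -0.    1.24  1.2 ] w 0.194 gf 64.9 F [-15.8   2.9  21.8]
[ 0.37739069  2.4481661  -0.03332988]
```

Contact at about 3 mm high with a push toward -x: the cover is a little too far along +y of the case, matching the wrist measurement. Raise slightly, shift back 3 mm, lower again.

Request:
send_rows --increments '[{"dx": 0.0, "dy": 0.0, "dz": -0.02, "yaw": 0.0, "claw": 1}, {"dx": -0.007, "dy": 0.0, "dz": -0.02, "yaw": 0.0, "claw": 1}, {"dx": -0.007, "dy": 0.0, "dz": -0.02, "yaw": 0.0, "claw": 1}, {"dx": -0.007, "dy": 0.0, "dz": -0.012, "yaw": 0.0, "claw": 1}, {"dx": -0.007, "dy": 0.0, "dz": -0.006, "yaw": 0.0, "claw": 1}, {"dx": -0.007, "dy": 0.0, "dz": -0.002, "yaw": 0.0, "claw": 1}, {"dx": -0.007, "dy": 0.0, "dz": -0.002, "yaw": 0.0, "claw": 1}]'

```text
time: 40.12
tool_pos: [0.5255, -0.0263, 0.0951]
tool_rot: [-0.0, 0.996, 0.092, -0.001]
contact_force: [-14.8, 2.1, 22.7]
gripper_width: 0.198
grasp_force: 64.6
```

```bash
python3 - <<'E'
from h import *
where(); print(manip.state()["ft_torque"])
E
```

```text
t 40.12 tcp [ 0.5255 -0.0263  0.0951] head 0.185 q [-0.19 -0.06  1.96 -0.    1.24  1.2 ] w 0.198 gf 64.6 F [-14.8   2.1  22.7]
[0.27082894 2.2926954  0.01426869]
```

Same height and forces at both positions, so the rim is resting flat on the base (a jam on the wall tops would be 18 mm higher). Unload, release, and check by measurement.

Request:
send_rows --increments '[{"dx": 0.002, "dy": 0.0, "dz": -0.004, "yaw": 0.0, "claw": 1}, {"dx": 0.002, "dy": 0.0, "dz": -0.004, "yaw": 0.0, "claw": 1}, {"dx": 0.002, "dy": 0.0, "dz": -0.004, "yaw": 0.0, "claw": 0.2}, {"dx": 0.002, "dy": 0.0, "dz": -0.004, "yaw": 0.0, "claw": -0.2}, {"dx": 0.002, "dy": 0.0, "dz": -0.004, "yaw": 0.0, "claw": -0.2}, {"dx": 0.002, "dy": 0.0, "dz": -0.06, "yaw": 0.0, "claw": -0.2}, {"dx": 0.002, "dy": 0.0, "dz": -0.16, "yaw": 0.0, "claw": -0.2}, {"dx": -0.15, "dy": 0.0, "dz": -0.26, "yaw": 0.0, "claw": -0.2}, {"dx": -0.15, "dy": 0.0, "dz": -0.3, "yaw": 0.0, "claw": 0.5}, {"dx": -0.15, "dy": 0.0, "dz": -0.3, "yaw": 0.0, "claw": 1}, {"dx": -0.15, "dy": 0.0, "dz": -0.3, "yaw": 0.0, "claw": 1}, {"dx": -0.15, "dy": 0.0, "dz": -0.3, "yaw": 0.0, "claw": 1}]'

```text
time: 41.62
tool_pos: [0.4516, -0.0398, 0.2395]
tool_rot: [-0.001, 0.996, 0.092, -0.001]
contact_force: [-0.4, 0.3, 0.2]
gripper_width: -0.004
grasp_force: 0.0
```

```bash
python3 - <<'E'
from h import *
where()
v=grab("wrist"); im=v[0]; where()
vs=grab("scene")
cv2.imwrite("pics/f14.png",np.hstack([cv2.resize(im,(400,250)),cv2.resize(vs[0][130:290,220:476],(400,250))])[...,::-1])
gm=cv2.morphologyEx(mask(im,(60,60,40),(90,255,255)),cv2.MORPH_OPEN,np.ones((3,3)))
b=cv2.morphologyEx(mask(im,(12,40,120),(30,190,255)),cv2.MORPH_OPEN,np.ones((5,5)))
ys,xs=np.nonzero(gm); h=cv2.convexHull(np.c_[xs,ys].astype(np.int32)); hm=np.zeros_like(gm); cv2.fillConvexPoly(hm,h,255)
for c,s,m in blobs(b&cv2.erode(hm,np.ones((15,15))),300):
    y,x=np.nonzero(m); P=np.array([cast(v,q,.114)[:2] for q in zip(x,y)],np.float32)
    print("bar",np.round(c),s.tolist(),cv2.minAreaRect(P),cv2.fitLine(P,cv2.DIST_HUBER,0,.01,.01).ravel())
# pump head: black disc
k=mask(im,(0,0,0),(179,120,75)); k[220:]=0
for c,s,m in blobs(k,150): print("dark",np.round(c),s.tolist(),np.round(cast(v,c,.104),4))
E
```

```text
t 41.62 tcp [ 0.4516 -0.0398  0.2395] head 0.185 q [-0.25 -0.38  1.98  0.    1.54  1.13] w -0.004 gf 0.0 F [-0.4  0.3  0.2]
t 41.67 tcp [ 0.4516 -0.0397  0.2395] head 0.185 q [-0.25 -0.38  1.98  0.    1.54  1.13] w -0.001 gf 0.0 F [-0.2  1.   0.5]
bar [319.  96.] [308, 25, 23, 147, 3022] ((0.5270938873291016, -0.027531098574399948), (0.11752365529537201, 0.017626415938138962), 10.644082069396973) [ 0.98280674  0.18463711  0.5311524  -0.02675862]
```

View pics/f14.png

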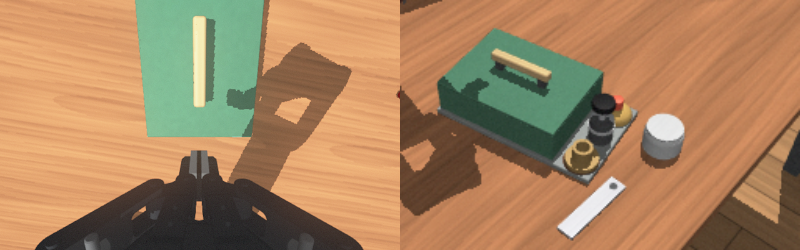

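The cover sits level on the base (bar at (0.527,-0.0275), grip height consistent); pump stands free beside it. Measuring the plunger head in the top and scene views.

```bash
python3 - <<'E'
from h import *
for n in("top","scene"):
    v=grab(n); u=proj(v,[.687,.0,.104]); m=mask(v[0],(0,0,0),(179,255,55)); 
    k=np.zeros_like(m); cv2.circle(k,tuple(int(round(a)) for a in u),16,255,-1); print(n,u.round(1))
    for c,s,_ in blobs(m&k,15): 
        t=(s[0]+s[2]/2-.5,s[1]+ (s[2]*.45 if n=="top" else s[2]*.33)); print(c.round(1),s.tolist(),cast(v,t,.104).round(4),cast(v,c,.104).round(4))
where(); print(go(.687,.001,.16,.184),go(.687,.001,.078,.184))
E
```

```text
top [311. 190.]
[310.8 189.1] [304, 182, 14, 14, 155] [0.6919 0.0014 0.104 ] [6.895e-01 5.000e-04 1.040e-01]
scene [347.8 194. ]
[349.3 196. ] [342, 189, 16, 15, 166] [0.6912 0.0022 0.104 ] [ 0.6947 -0.0034  0.104 ]
[347.4 207.1] [341, 204, 15, 7, 57] [ 0.7209 -0.042   0.104 ] [ 0.7157 -0.0381  0.104 ]
t 41.83 tcp [ 0.4518 -0.0399  0.2403] head 0.185 q [-0.25 -0.38  1.98  0.    1.54  1.13] w 0.003 gf 0.0 F [-0.1 -0.2  0.6]
([0.478, 0.006, 0.16], np.float64(0.0)) ([0.478, 0.006, 0.324], np.float64(0.0))
```

Request:
send_rows --increments '[{"dx": 0.482, "dy": 0.006, "dz": 0.0, "yaw": 0.0, "claw": 1}, {"dx": 0.482, "dy": 0.006, "dz": 0.0, "yaw": 0.0, "claw": 1}, {"dx": 0.482, "dy": 0.006, "dz": 0.0, "yaw": 0.0, "claw": 1}, {"dx": 0.482, "dy": 0.006, "dz": 0.0, "yaw": 0.0, "claw": 1}, {"dx": 0.482, "dy": 0.006, "dz": 0.1, "yaw": 0.0, "claw": 1}, {"dx": 0.482, "dy": 0.006, "dz": 0.2, "yaw": 0.0, "claw": 1}, {"dx": 0.482, "dy": 0.006, "dz": 0.25, "yaw": 0.0, "claw": 1}, {"dx": 0.482, "dy": 0.006, "dz": 0.28, "yaw": 0.0, "claw": 1}, {"dx": 0.482, "dy": 0.006, "dz": 0.3, "yaw": 0.0, "claw": 1}, {"dx": 0.482, "dy": 0.006, "dz": 0.315, "yaw": 0.0, "claw": 1}, {"dx": 0.482, "dy": 0.006, "dz": 0.325, "yaw": 0.0, "claw": 1}, {"dx": 0.482, "dy": 0.006, "dz": 0.325, "yaw": 0.0, "claw": 1}, {"dx": 0.482, "dy": 0.006, "dz": 0.325, "yaw": 0.0, "claw": 1}]'

```text
time: 43.45
tool_pos: [0.6898, 0.0013, 0.0817]
tool_rot: [0.0, 0.996, 0.092, 0.0]
contact_force: [-6.1, 0.2, 8.1]
gripper_width: -0.002
grasp_force: 4.2
```

```bash
python3 - <<'E'
from h import *
where()
E
```

```text
t 43.45 tcp [0.6898 0.0013 0.0817] head 0.184 q [-0.11  0.32  1.56 -0.    1.25  1.28] w -0.002 gf 4.2 F [-6.1  0.2  8.1]
```

Request:
send_rows --increments '[{"dx": 0.0, "dy": 0.0, "dz": 0.006, "yaw": 0.0, "claw": 1}, {"dx": 0.0, "dy": 0.0, "dz": 0.012, "yaw": 0.0, "claw": 1}, {"dx": 0.0, "dy": 0.0, "dz": 0.012, "yaw": 0.0, "claw": 1}, {"dx": 0.0, "dy": 0.0, "dz": 0.012, "yaw": 0.0, "claw": 1}]'

```text
time: 43.95
tool_pos: [0.6904, 0.0012, 0.0789]
tool_rot: [0.0, 0.996, 0.092, 0.001]
contact_force: [-13.0, 1.3, 20.2]
gripper_width: 0.0
grasp_force: 9.6
```

At the stop (z 79 mm, 20 N). Lifting clear.

Request:
send_rows --increments '[{"dx": 0.0, "dy": 0.0, "dz": -0.02, "yaw": 0.0, "claw": 1}, {"dx": 0.0, "dy": 0.0, "dz": -0.06, "yaw": 0.0, "claw": 1}, {"dx": 0.0, "dy": 0.0, "dz": -0.15, "yaw": 0.0, "claw": 1}, {"dx": 0.0, "dy": 0.0, "dz": -0.27, "yaw": 0.0, "claw": 1}, {"dx": -0.1, "dy": 0.3, "dz": -0.34, "yaw": 0.0, "claw": 1}, {"dx": -0.1, "dy": 0.5, "dz": -0.34, "yaw": 0.0, "claw": 1}, {"dx": -0.1, "dy": 0.7, "dz": -0.34, "yaw": 0.0, "claw": 1}, {"dx": -0.1, "dy": 0.7, "dz": -0.34, "yaw": 0.0, "claw": 1}, {"dx": -0.1, "dy": 0.7, "dz": -0.34, "yaw": 0.0, "claw": 1}, {"dx": -0.1, "dy": 0.7, "dz": -0.34, "yaw": 0.0, "claw": 1}, {"dx": -0.1, "dy": 0.7, "dz": -0.34, "yaw": 0.0, "claw": 1}, {"dx": -0.1, "dy": 0.7, "dz": -0.34, "yaw": 0.0, "claw": 1}]'

```text
time: 45.45
tool_pos: [0.7047, -0.3518, 0.2433]
tool_rot: [0.0, 0.996, 0.092, 0.001]
contact_force: [-0.3, -0.6, -0.1]
gripper_width: -0.001
grasp_force: 0.0
```

```bash
python3 - <<'E'
from h import *
where()
v=grab("scene"); m=mask(v[0],(0,0,0),(179,255,55)); k=np.zeros_like(m); cv2.circle(k,(349,196),16,255,-1)
print("plunger",[(c.round(1),s.tolist()) for c,s,_ in blobs(m&k,15)])
v=grab("top"); b=mask(v[0],(12,60,150),(30,255,255)); u=proj(v,[.527,-.027,.114]); k=np.zeros_like(b); cv2.circle(k,tuple(int(round(a)) for a in u),26,255,-1)
for c,s,_ in blobs(b&k,100): print("bar",c,s.tolist(),cast(v,c,.114))
g=mask(v[0],(65,60,40),(88,255,255)); print([(c,s.tolist(),cast(v,c,.078)) for c,s,_ in blobs(g,2000)])
E
```

```text
t 45.45 tcp [ 0.7047 -0.3518  0.2433] head 0.184 q [-0.56  0.42  1.16  0.    1.56  0.83] w -0.001 gf 0.0 F [-0.3 -0.6 -0.1]
plunger [(array([349.1, 195.9]), [342, 190, 16, 14, 146]), (array([347.9, 208.1]), [341, 204, 15, 9, 78])]
bar [321.50724638 245.44202899] [315, 224, 14, 43, 276] [ 0.52729853 -0.02743171  0.114     ]
[(array([322.26579051, 247.49901922]), [283, 200, 80, 96, 5098], array([ 0.52523273, -0.02881926,  0.078     ]))]
```

The plunger is back up at the same pixel as before, the cover hasn't moved, and the arm is clear. Handing in.

```bash
python3 -c "
from plant import manip
print(manip.job_done())"
```

```text
the job is handed in; nothing more can be done
None
```

I handed the job in at about 45 s on the robot's clock, and no verdict came back: the handle is flat on the bench, all six parts are in their compartments, the cover is home, and the plunger was pressed to its stop and sprang back up.

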